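# Tip a calibration cassette out of its dock and load the reader

## Robot

A 6-joint arm with a two-finger parallel gripper is mounted at the origin on the work surface. World frame = base frame: x ahead of the robot, y to its left, z up, the work surface at z = 0. Lengths are in m, angles in rad, forces in N, time in s.
With the tool pointing down it reaches from about 0.325 to 0.75 m from the base axis. Payload 7.6 kg.
Tool frame: the origin (TCP) lies midway between the tips of the shut fingers; the grasp point (between the pads) lies 19 mm behind it; y points along the fingers, x is the direction in which the jaws open and shut, and the axes are right-handed (so a half turn about y gives the same grasp; the last joint's range is limited). The gripper opens to 85 mm and grips with 20 to 120 N. Pads are 22 mm wide; open, the fingers measure 114 mm over their backs; the gripper's body (76 mm by 85 mm) begins 54 mm behind the grasp point. The pads swing forward as they close: fully open they stand 13 mm farther back than shut.
Start: joints at [1.091, 0.052, 1.401, -0, 1.689, -0.07], TCP at [0.209, 0.482, 0.231] pointing down, gripper open.
Joint ranges: [-2.9, 2.9], [-0.91, 2.17], [0.12, 2.37], [-1.06, 4.2], [0.26, 2.73], [-2.93, 2.93]. Speed limits (rad/s): [2.57, 2.57, 3.01, 3.14, 3.14, 3.14].

## Interface

Orientations are given as a unit quaternion [w, x, y, z].
In Python, from rig import r, grab_frame, get_calibration, finder gives the robot as it stands.
- The arm moves only by the tool drive_tool, never from a script. Its arguments are lists of equal length, an entry for each row: "delta_pos": the shift along the tool's x, y, z in mm, a list of three; "twist": the turn, a rotation vector about the tool's x, y, z in rad, a list of three; "gripper": the closure, from 0 (fully open) to 1 (shut). In form: {"delta_pos": [[x, y, z], ...], "twist": [[ax, ay, az], ...], "gripper": [gripper, ...]}. A call has 1 to 10 rows; each row shifts and turns the commanded pose from where the row before left it, along the tool's axes as they then stand; what a row does not reach is not made up. A row lasts 1/10 s, in which the tool goes at most 50 mm and 8.59 degrees, less where a joint would pass 70% of its speed; a pose out of reach is approached as far as the arm can. A call is refused whole if a number of a shift passes 50 or a number of a turn 0.15, either way. A call with a gripper value outside its range is refused whole. The fingers move at their own pace and stop on an object; the grip force is fixed at half the most. Time passes only in rows, so rows that do not move let the fingers close. It gives the time, the measured TCP pose, the force and the opening at its end, in the units of the state.
- r.read_state(): the state, without advancing time (a new reading comes with each control period).
- grab_frame(name): name is "scene" or "side" or "wrist"; returns the picture (420x560x3 uint8, red, green, blue); there is no depth.
- get_calibration(name): a dict with "fov_y" (degrees; the focal length in pixels is half the picture's height over the tangent of half this angle, whatever the lens; pixels are square), "cx", "cy" (the principal point, pixels), "camera_from_world" (4x4, takes a point from world to camera coordinates). Camera axes: x right, y up, looking along -z (the intrinsics and any distortion apply to the point x, -y, -z); pixel columns grow to the right and rows downward; lengths in m; the calibration is good to about 2 mm. A picture is of the moment at which its call begins: read the wrist's pose just before it. get_calibration takes no time and is no camera call; for the wrist camera it gives the pose at the moment of the call.
- r.job_done(): hands the job in, once; it reports no verdict.
Trained networks look in the newest picture that a camera, given by its name, has taken for a name from the list of things; names that differ only in an ending like _2 or _b are one class to them, and where a whole thing is asked for, a point or a joint stands for the part that bears it (a point fixed in the world has none). Each returns a list of dicts, best first, with "conf" (0 to 1); they miss things now and then, are a little off and sometimes report something else, mostly with a low value. They report only what shows in the picture. A call takes as long as a camera call.
- finder.recognise(camera, query): "location" ([x, y, z] in m, in world coordinates, good to about 4 mm: the middle of the surface that is visible of it).
The state is a dict: "time_s": time; "q": joint angles; "joint_velocities": joint speeds; "effort": joint torques, N m; "position": TCP position; "orientation": TCP orientation; "contact_force": force on the tool from outside, world axes, zero at the start; "ft_torque": the same for the moment, N m; "grip_width": finger opening in m.
Only numpy, scipy, OpenCV 4.12 (cv2) and the standard library are available. Lean on these libraries where they do the work, as an engineer would, in place of code of your own. Each camera call takes 0.05 s, during which the arm holds its last target.

## Task

The white calibration cassette lies flush in the pocket of the metal storage dock. Press its end at the thumb notch down into the pocket so that the other end tips up, then take it by the raised end and lay it flat, window up, centred and square on the raised rest of the reader's open tray, lengthwise between the two end stops. Let go of it and then push the tray fully shut, leaving the mouse, the bottle and the tube rack where they are.

Things in the scene. Friction and masses are not known exactly. Their poses are not given: they have to be found in the camera images.
- cassette_center (a point): centre of the loose cassette: a flat white plastic block 72 (x) x 50 (y) x 14 (z) mm, about 90 g, with a dark window in the middle of its top (+z). Its x axis is its long axis; at the start its -x end lies at the dock's thumb notch.
- dock: fixed metal block, 102 (x) x 74 (y) x 48 (z) mm; origin on the bench below the centre of the flush cassette; z up. Its pocket runs from x = -40.5 to 37.5 mm and is 54 mm wide; the cassette lies in it with its top level with the block's top. A flat flange 150 x 98 mm, 3 mm thick, is round its foot.
- dock_edge (a point): middle of the corner over which the cassette tips, along the dock's y, 34 mm above the bench. From it a ledge towards +x carries the cassette; towards -x is an open well, floor 12 mm above the bench. Pressing the cassette's -x edge down to the well floor tips it to about 40 degrees; it then stays tipped when let go, its +x end about 20 mm above the block.
- dock_notch (a point): middle of the open thumb notch, at the level of the block's top (48 mm above the bench), in the pocket's 12 mm thick -x wall: 40 mm wide (y), right through the wall and down to the well floor, so that a finger pressing the cassette's -x edge can follow it down.
- reader: fixed benchtop reader; origin on the bench below the middle of its front face, which looks to its -y; x along the face, z up. 260 mm wide; the front part is 78 mm high and 70 mm deep, behind it the body is 170 mm high. The tray runs in through a slot 170 mm wide whose roof is 62 mm above the bench.
- tray (a joint): opening of the reader's tray in m: 0 fully shut, 0.13 fully out; it slides along the reader's y (opens to -y), with about 2 N of friction, and stays where it is left.
- tray_rest (a point): centre of the top of the tray's raised rest, 32 mm above the bench, axes as the reader's. The rest is 60 (x) x 36 (y) mm and stands 8 mm above the tray's floor; the cassette lies on it with its long axis along x, between two end stops whose inner faces are 84 mm apart along x and which rise 6 mm above the rest.
- tray_lip (a point): middle of the front face (looking to -y) of the tray's dark pull lip, 70 mm wide (x), 12 mm high, 36 mm above the bench; it stands 14 mm out from the tray's front panel, which is 190 mm wide and reaches from 18 to 48 mm above the bench. 60 mm to the -y side of the rest's centre. Push it to +y to shut the tray.
- mouse: bystander: dark computer mouse, 100 x 58 x 32 mm; origin under its centre
- bottle: bystander: small amber reagent bottle, 48 mm across, 105 mm high; origin under its centre
- tuberack: bystander: grey tube rack, 105 x 60 x 40 mm; origin under its centre

How it is judged:
On the way, in this order (a step that is already met when the one before it is completed fails the run):
1. the cassette is tipped up (more than 20 degrees) in the dock's pocket (angle between cassette_center's own z axis and vertical between 0.35 and 1.2 rad and z of cassette_center in the frame of dock below 0.055 m and horizontal distance between cassette_center and dock below 0.03 m), for 0.2 s.
2. the cassette lies flat on the rest of the open tray, let go (value of joint tray above 0.06 m and angle between cassette_center's own z axis and vertical below 0.08 rad and distance between cassette_center and tray_rest below 0.015 m and contact force between the fingers and cassette below 0.1 N), for 0.2 s.
At the end, for the whole second after the job is handed in: the tray is shut (within 5 mm) and the cassette lies at rest, flat and window up, on the tray's rest, within 10 mm of its centre along and across and within 0.2 rad of square (value of joint tray below 0.005 m and angle between cassette_center's own z axis and vertical below 0.08 rad and x of cassette_center in the frame of tray_rest between -0.01 and 0.01 m and y of cassette_center in the frame of tray_rest between -0.01 and 0.01 m and z of cassette_center in the frame of tray_rest between 0.004 and 0.01 m and angle between the x axis of cassette_center and the x axis of tray_rest, either way round below 0.2 rad and linear speed of cassette below 0.02 m/s); the robot touches nothing.
It fails at once if the mouse, the bottle or the tube rack is moved more than 20 mm (distance of any of mouse, bottle, tuberack from where it was at the start of the episode above 0.02 m).
It also fails if it takes over 61 s, if anything falls off the work surface, if the arm or the gripper's body presses on something with over 40 N, if the wrist force passes 120 N, or if a joint passes its speed limit or range.

## Working session

There is one attempt and no reset: what is moved stays moved. The work goes in short steps, Python scripts to look and compute and a tool call to move; the robot and the scene stay as the last step left them, time stands still between calls to the robot, and variables do not carry over. Pictures are saved under pics/ and viewed, and the job is handed in when it is done.

Besides the shell and the picture viewer there is one more tool, called after ">>>" as name(argument=value, ...), one argument or row to a line, values as JSON. drive_tool: Moves the arm, as the interface text tells. Its arguments: {"type":"object","properties":{"delta_pos":{"type":"array","items":{"type":"array","items":{"type":"number"}}},"twist":{"type":"array","items":{"type":"array","items":{"type":"number"}}},"gripper":{"type":"array","items":{"type":"number"}}},"required":["delta_pos","twist","gripper"]}

```bash
ls; mkdir -p pics
cat > h.py <<'E'
import numpy as np,cv2
from rig import r,grab_frame,get_calibration,finder
def save(cam,fn):
    im=grab_frame(cam); cv2.imwrite('pics/'+fn,cv2.cvtColor(im,cv2.COLOR_RGB2BGR)); return im
E
python3 - <<'E'
from h import *
s=r.read_state(); print(s)
for c in ['scene','side','wrist']:
    save(c,c+'0.png'); k=get_calibration(c); print(c,{a:(np.round(b,4).tolist() if not isinstance(b,(int,float,str)) else b) for a,b in k.items()})
for q in ['cassette_center','dock','dock_notch','tray_rest','tray_lip','reader']:
    for c in ['scene','side']:
        print(q,c,[(np.round(d['location'],4).tolist(),round(d['conf'],2)) for d in finder.recognise(c,q)][:2])
E
```

```text
pics
{'time_s': 0.0, 'q': array([ 1.09071506e+00,  5.28543554e-02,  1.40173115e+00, -5.71369850e-05,
        1.68860922e+00, -7.02828635e-02]), 'joint_velocities': array([ 0.00206595,  0.00151518, -0.00037775,  0.00102995,  0.00014383,
       -0.00118498]), 'effort': array([-1.71273517e-03, -3.81669509e+01, -3.60181940e+01, -1.82585914e-04,
        6.25755129e-03,  2.02586214e-06]), 'position': array([0.20901665, 0.48126524, 0.23045998]), 'orientation': array([-0.59098196,  0.59157022,  0.38731994, -0.3882889 ]), 'contact_force': array([0.71883991, 0.50911013, 0.15327501]), 'ft_torque': array([-0.05043924,  0.04050703, -0.01837203]), 'grip_width': 0.08530782905353225}
scene {'fov_y': 56.03009779776463, 'cx': 286.29193123874467, 'cy': 216.0781461434155, 'camera_from_world': [[0.4633, 0.8861, -0.0118, -0.2333], [-0.7307, 0.3895, 0.5607, 0.4086], [0.5015, -0.2511, 0.8279, -1.3218], [0.0, 0.0, 0.0, 1.0]]}
side {'fov_y': 57.27299466129592, 'cx': 281.5325058691194, 'cy': 208.74871242086277, 'camera_from_world': [[-0.9935, -0.1138, -0.0053, 0.5563], [0.0855, -0.776, 0.6249, -0.1146], [-0.07
[... 195 characters left out ...]
 [-0.8847, 0.3848, -0.2632, 0.0337], [-0.2413, 0.1051, 0.9647, -0.3788], [0.0, 0.0, 0.0, 1.0]]}
cassette_center scene [([0.5042, -0.1834, 0.0481], 0.83)]
cassette_center side [([0.5058, -0.1849, 0.0479], 0.56)]
dock scene [([0.5447, -0.1886, 0.0144], 0.86)]
dock side [([0.5122, -0.159, 0.0197], 0.58)]
dock_notch scene [([0.5443, -0.189, 0.0143], 0.9)]
dock_notch side [([0.5095, -0.1566, 0.0157], 0.64)]
tray_rest scene [([0.5178, 0.1865, 0.0252], 0.6)]
tray_rest side [([0.5107, 0.1755, 0.0223], 0.96)]
tray_lip scene [([0.5205, 0.1934, 0.0234], 0.66)]
tray_lip side [([0.5116, 0.1748, 0.0261], 0.88)]
reader scene [([0.5263, 0.3224, 0.1048], 0.65)]
reader side [([0.5117, -0.1568, 0.0158], 0.19)]
```

View pics/scene0.png

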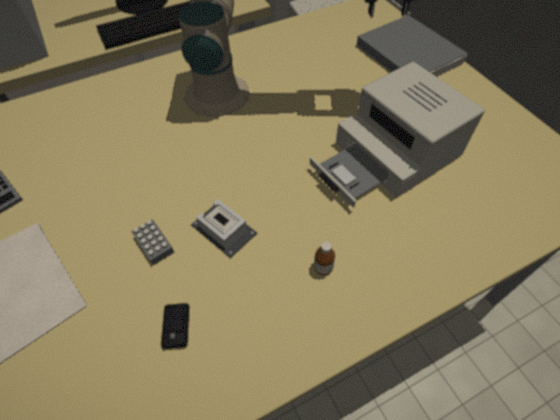

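View pics/side0.png

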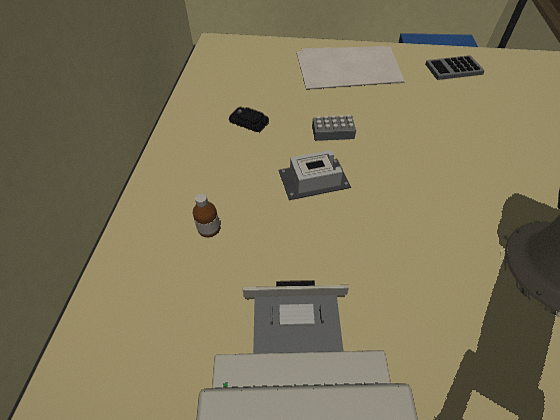

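View pics/wrist0.png

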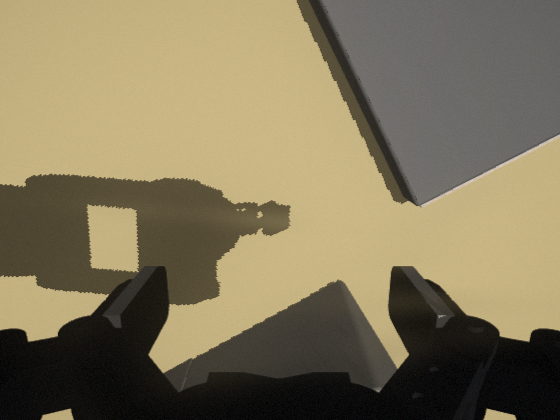

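```bash
cat >> h.py <<'E'
from scipy.spatial.transform import Rotation as R
def Rq(q): return R.from_quat([q[1],q[2],q[3],q[0]])
def proj(cam,P,k=None):
    k=k or get_calibration(cam); f=210/np.tan(np.radians(k['fov_y'])/2); T=np.array(k['camera_from_world'])
    P=np.atleast_2d(P); c=P@T[:3,:3].T+T[:3,3]
    d=k.get('dist',None)
    return np.c_[k['cx']+f*c[:,0]/-c[:,2],k['cy']-f*c[:,1]/-c[:,2]]
def unproj(cam,uv,z,k=None):
    k=k or get_calibration(cam); f=210/np.tan(np.radians(k['fov_y'])/2); T=np.array(k['camera_from_world'])
    uv=np.atleast_2d(uv); d=np.c_[(uv[:,0]-k['cx'])/f,-(uv[:,1]-k['cy'])/f,-np.ones(len(uv))]@T[:3,:3]
    o=-T[:3,:3].T@T[:3,3]; return o+d*((z-o[2])/d[:,2])[:,None]
E
python3 - <<'E'
from h import *
for c,(x,y,w,h),n in [('scene',(180,190,90,75),'a'),('scene',(300,130,100,80),'b'),('side',(270,140,90,70),'c'),('side',(230,270,140,105),'d')]:
    im=cv2.imread(f'pics/{c}0.png')[y:y+h,x:x+w]
    cv2.imwrite(f'pics/z{n}.png',cv2.resize(im,None,fx=min(800//w,600//h),fy=min(800//w,600//h),interpolation=cv2.INTER_CUBIC))
    print(n,min(800//w,600//h))
print(Rq(r.read_state()['orientation']).as_matrix().round(3), get_calibration('side').keys())
E
```

```text
a 8
b 7
c 8
d 5
[[ 0.398  0.    -0.917]
 [ 0.917  0.     0.398]
 [ 0.    -1.    -0.   ]] dict_keys(['fov_y', 'cx', 'cy', 'camera_from_world'])
```

View pics/za.png

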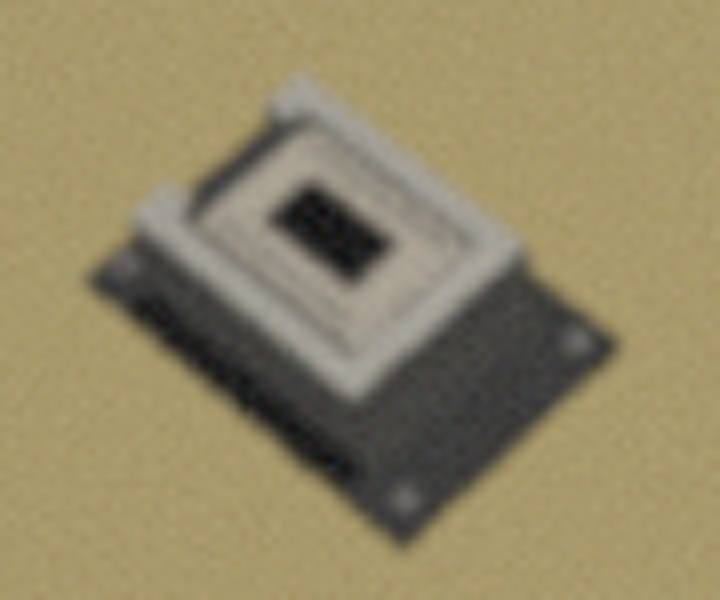

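View pics/zc.png

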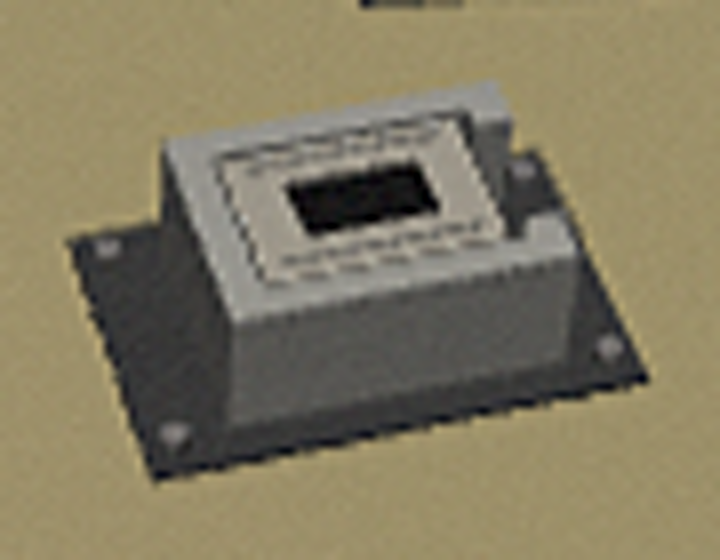

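View pics/zd.png

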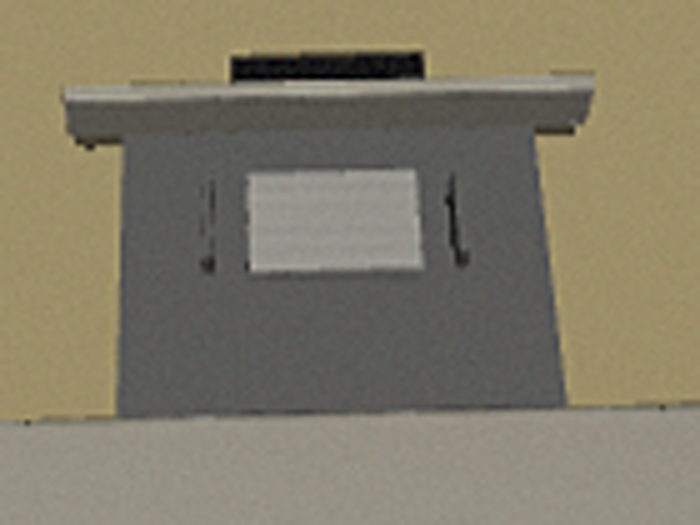

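Run:
```python
from h import *
from scipy.optimize import least_squares
def px(p,s,x,y): return (np.array(p,float)+.5)/s-.5+[x,y]
ks={c:get_calibration(c) for c in('scene','side')}
# dock: local corners
fl=lambda sx,sy:[sx*75-0,sy*49,3]
obs=[('side',px((70,240),8,270,140),(1,-1,'f')),('side',px((155,482),8,270,140),(1,1,'f')),('side',px((648,380),8,270,140),(-1,1,'f')),('side',px((540,150),8,270,140),(-1,-1,'f')),
('side',px((165,143),8,270,140),(1,-1,'b')),('side',px((235,320),8,270,140),(1,1,'b')),('side',px((577,240),8,270,140),(-1,1,'b')),('side',px((500,85),8,270,140),(-1,-1,'b')),
('scene',px((90,282),8,180,190),(-1,-1,'f')),('scene',px((402,545),8,180,190),(1,-1,'f')),('scene',px((618,347),8,180,190),(1,1,'f')),
('scene',px((300,75),8,180,190),(-1,1,'b')),('scene',px((520,245),8,180,190),(1,1,'b')),('scene',px((355,400),8,180,190),(1,-1,'b')),('scene',px((138,215),8,180,190),(-1,-1,'b'))]
# block centre offset in x: pocket -40.5..37.5, walls 12 => -52.5..49.5
def loc(sx,sy,t): return np.array([sx*.075-.0015,sy*.049,.003]) if t=='f' else np.array([(-.0525 if sx<0 else .0495),sy*.037,.048])
def fit(obs,x0,cams=None):
    def f(v):
        c,s=np.cos(v[2]),np.sin(v[2]);o=[]
        for cam,p,l in obs:
            L=loc(*l); o+=list(proj(cam,[v[0]+c*L[0]-s*L[1],v[1]+s*L[0]+c*L[1],L[2]],ks[cam])[0]-p)
        return o
    q=least_squares(f,x0,loss='soft_l1'); return q.x,np.abs(np.array(f(q.x))).reshape(-1,2).round(1).tolist()
print(fit(obs,[.505,-.185,0.1]))
for cam in ks: print(cam,fit([o for o in obs if o[0]==cam],[.505,-.185,.1])[0])
for nm,pts,z in [('rest',[(247,172),(416,168),(424,266),(250,272)],.032),('lipTop',[(232,58),(423,54)],.042),('panel',[(64,90),(594,76)],.048)]:
    P=unproj('side',[px(p,5,230,270) for p in pts],z); print(nm,P.round(4).tolist(),P.mean(0))
```

```text
(array([ 0.50534446, -0.18414563,  0.36638339]), [[0.2, 0.4], [0.2, 0.7], [0.3, 0.5], [0.3, 0.1], [1.0, 0.2], [1.0, 0.3], [0.0, 1.8], [1.2, 0.6], [1.3, 1.1], [0.3, 0.5], [0.3, 1.3], [0.2, 0.8], [0.9, 0.4], [0.2, 0.4], [1.2, 0.3]])
scene [ 0.50733165 -0.18441399  0.36496925]
side [ 0.5042725  -0.18373617  0.36593679]
rest [[0.5464, 0.1562, 0.032], [0.4869, 0.148, 0.032], [0.4819, 0.1837, 0.032], [0.5411, 0.1925, 0.032]] [0.51406251 0.17006627 0.032     ]
lipTop [[0.5564, 0.1173, 0.042], [0.4875, 0.108, 0.042]] [0.52193595 0.11264462 0.042     ]
panel [[0.6139, 0.1397, 0.048], [0.4264, 0.1132, 0.048]] [0.52011122 0.12645955 0.048     ]
```

View pics/zb.png

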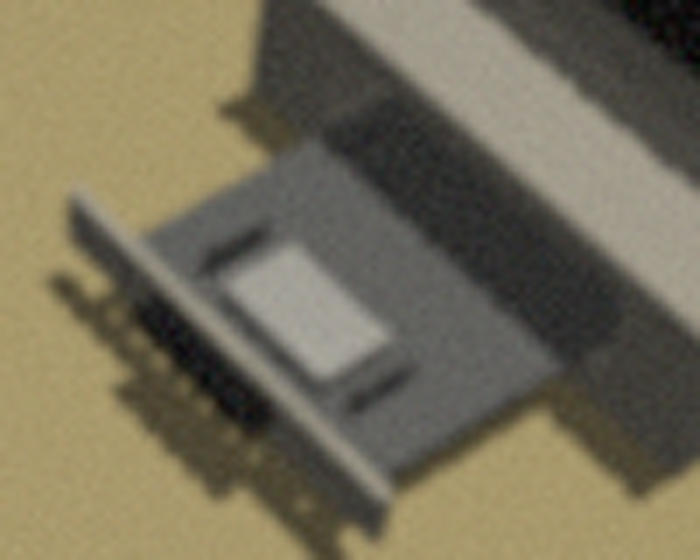

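```bash
cat >> h.py <<'E'
def Mtool(yawx,tilt=0):
    """tool x = -(Y axis of frame yawed by yawx), y down, z=+X; tilt about tool x"""
    c,s=np.cos(yawx),np.sin(yawx)
    X=np.array([c,s,0]);Y=np.array([-s,c,0]);Z=np.array([0,0,1.])
    return R.from_matrix(np.c_[-Y,-Z,X])*R.from_rotvec([tilt,0,0])
def plan(tp,tR,n,g,ways=None,start=None):
    s=r.read_state(); p0,R0=start or (s['position'],Rq(s['orientation']))
    rel=(R0.inv()*tR).as_rotvec(); 
    if n*0.149<np.abs(rel).max(): print('TOO FEW ROWS',np.abs(rel).max()/.149)
    tw=np.round(rel/n,4); p=p0.copy();Rc=R0;dp=[]
    for i in range(n):
        want=p0+(np.asarray(tp)-p0)*(i+1)/n
        d=np.round(Rc.inv().apply(want-p)*1000,1); dp.append(d.tolist()); p=p+Rc.apply(d)/1000; Rc=Rc*R.from_rotvec(tw)
    print('dp',dp);print('tw',tw.tolist(),'n',n,'end',p.round(4),'roterr',(Rc.inv()*tR).magnitude())
E
python3 - <<'E'
from h import *
plan([.467,-.199,.16],Mtool(.366),20,0)
E
```

```text
dp [[-26.1, 3.6, -25.4], [-22.9, 3.5, -28.3], [-19.4, 3.6, -30.7], [-15.6, 3.6, -32.9], [-11.6, 3.5, -34.5], [-7.5, 3.6, -35.6], [-3.3, 3.5, -36.2], [1.1, 3.6, -36.4], [5.3, 3.6, -36.0], [9.6, 3.5, -35.1], [13.6, 3.6, -33.8], [17.6, 3.6, -31.8], [21.1, 3.5, -29.6], [24.5, 3.6, -26.9], [27.6, 3.6, -23.9], [30.1, 3.5, -20.4], [32.3, 3.6, -16.7], [34.1, 3.6, -12.7], [35.3, 3.5, -8.7], [36.1, 3.6, -4.4]]
tw [-0.0, 0.1183, 0.0] n 20 end [ 0.467  -0.1989  0.16  ] roterr 0.00019056529772372996
```

>>> drive_tool(
  delta_pos=[
    [-26, 3.6, -25.4],
    [-23, 3.5, -28.3],
    [-19.4, 3.6, -30.7],
    [-15.6, 3.6, -33],
    [-11.6, 3.5, -34.5],
    [-7.5, 3.6, -35.6],
    [-3.3, 3.5, -36.2],
    [1.1, 3.6, -36.4],
    [5.3, 3.6, -36.0],
    [9.6, 3.5, -35],
  ],
  twist=[
    [0, 0.118, 0],
    [0, 0.118, 0],
    [0, 0.118, 0],
    [0, 0.118, 0],
    [0, 0.118, 0],
    [0, 0.118, 0],
    [0, 0.118, 0],
    [0, 0.118, 0],
    [0, 0.118, 0],
    [0, 0.118, 0],
  ],
  gripper=[0.5, 1, 1, 1, 1, 1, 1, 1, 1, 1],
)

```text
time_s: 1.75
position: [0.3389, 0.1401, 0.1958]
orientation: [0.707, -0.707, 0.008, -0.009]
contact_force: [1.2, -0.7, 0.6]
grip_width: -0.0
```

>>> drive_tool(
  delta_pos=[
    [13.6, 3.6, -33.8],
    [17.6, 3.6, -31.8],
    [21.1, 3.5, -29.6],
    [24.5, 3.6, -27],
    [27.6, 3.6, -24],
    [30, 3.5, -20.4],
    [32.3, 3.6, -16.7],
    [34, 3.6, -12.7],
    [35.3, 3.5, -8.7],
    [36, 3.6, -4.4],
  ],
  twist=[
    [0, 0.118, 0],
    [0, 0.118, 0],
    [0, 0.118, 0],
    [0, 0.118, 0],
    [0, 0.118, 0],
    [0, 0.118, 0],
    [0, 0.118, 0],
    [0, 0.118, 0],
    [0, 0.118, 0],
    [0, 0.118, 0],
  ],
  gripper=[1, 1, 1, 1, 1, 1, 1, 1, 1, 1],
)

```text
time_s: 2.75
position: [0.4691, -0.1997, 0.1599]
orientation: [0.583, -0.583, 0.4, -0.401]
contact_force: [-0.4, 0.5, 1.0]
grip_width: -0.0003
```

Run:
```python
from h import *
s=r.read_state(); print(s['time_s'],s['position'],Rq(s['orientation']).as_matrix().round(3),s['grip_width'],s['q'].round(2),s['contact_force'])
save('wrist','w1.png')
for q in ['cassette_center','dock_notch']:print([(np.round(d['location'],4).tolist(),round(d['conf'],2)) for d in finder.recognise('wrist',q)][:2])
```

```text
2.75 [ 0.4690616  -0.19972642  0.15987422] [[ 0.359  0.     0.934]
 [-0.934 -0.     0.359]
 [ 0.    -1.     0.   ]] -0.00032321361510979023 [-0.48  0.04  1.55  0.    1.55  0.73] [-0.36346695  0.53958354  0.9813091 ]
[([0.5061, -0.1825, 0.0486], 0.83)]
[([0.5278, -0.1781, 0.0121], 0.77), ([0.6571, -0.3379, 0.011], 0.23)]
```

View pics/w1.png

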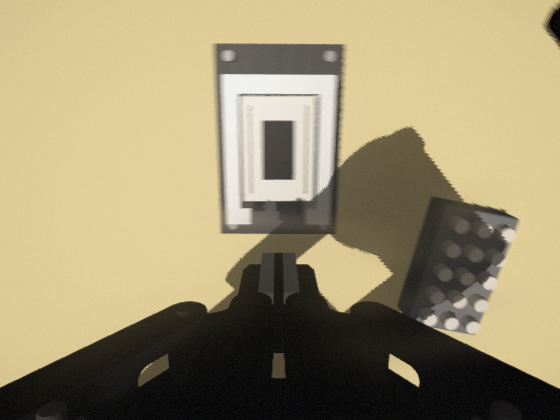

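Run:
```python
from h import *
s=r.read_state(); p=s['position'];Rt=Rq(s['orientation'])
im=cv2.imread('pics/w1.png'); cv2.imwrite('pics/w1z.png',cv2.resize(im[30:300,190:350],None,fx=3.5,fy=2.2))
cv2.imwrite('pics/w1z.png',cv2.resize(im[40:300,190:370],None,fx=2.3*1,fy=2.3))
k=get_calibration('wrist')
C=np.array([.5053,-.1841]);c_,s_=np.cos(.366),np.sin(.366)
def dk(P): 
    d=P[:,:2]-C; return np.c_[d[:,0]*c_+d[:,1]*s_,-d[:,0]*s_+d[:,1]*c_]*1000
print('blocktop',dk(unproj('wrist',[(221,75),(338,75),(223,224),(333,224)],.048,k)).round(1).tolist())
print('cass',dk(unproj('wrist',[(240,96),(320,96),(243,201),(315,201)],.048,k)).round(1).tolist())
print('flange',dk(unproj('wrist',[(215,44),(345,44),(221,233),(336,233)],.003,k)).round(1).tolist())
print('window',dk(unproj('wrist',[(262,121),(293,121),(264,180),(293,180)],.048,k)).round(1).tolist())
print('rack',unproj('wrist',[(437,197),(400,310),(518,216)],.04,k).round(3).tolist(), 'tcp px',proj('wrist',p,k),dk(p[None]))
```

```text
blocktop [[48.3, 37.5], [48.5, -38.5], [-53.0, 39.9], [-52.8, -39.5]]
cass [[35.3, 25.4], [35.5, -27.2], [-35.9, 25.0], [-35.7, -26.0]]
flange [[73.9, 47.8], [74.2, -49.5], [-75.3, 48.9], [-75.0, -49.3]]
window [[19.4, 11.1], [19.4, -9.7], [-20.7, 10.0], [-20.7, -10.2]]
rack [[0.515, -0.304, 0.04], [0.422, -0.32, 0.04], [0.523, -0.367, 0.04]] tcp px [[280.80433449 273.62670521]] [[-39.81575255  -1.2488377 ]]
```

View pics/w1z.png

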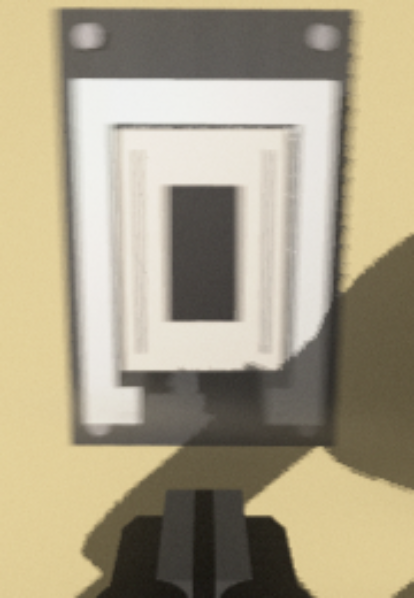

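>>> drive_tool(
  delta_pos=[
    [-0.8, 20, -1.5],
    [0, 30, 0],
    [0, 30, 0],
    [0, 18, 0],
    [0, 0, 0],
  ],
  twist=[
    [0, 0, 0],
    [0, 0, 0],
    [0, 0, 0],
    [0, 0, 0],
    [0, 0, 0],
  ],
  gripper=[1, 1, 1, 1, 1],
)

```text
time_s: 3.4
position: [0.4653, -0.1962, 0.0595]
orientation: [-0.584, 0.584, -0.4, 0.397]
contact_force: [0.9, 0.1, -0.5]
grip_width: -0.0003
```

>>> drive_tool(
  delta_pos=[
    [0, 5, 0],
    [0, 5, 0],
    [0, 3, 0],
    [0, 3, 0],
    [0, 3, 0],
    [0, 0, 0],
  ],
  twist=[
    [0, 0, 0],
    [0, 0, 0],
    [0, 0, 0],
    [0, 0, 0],
    [0, 0, 0],
    [0, 0, 0],
  ],
  gripper=[1, 1, 1, 1, 1, 1],
)

```text
time_s: 4.0
position: [0.4668, -0.1979, 0.0426]
orientation: [0.584, -0.584, 0.399, -0.399]
contact_force: [0.1, -0.2, 0.1]
grip_width: -0.0002
```

Run:
```python
from h import *
s=r.read_state(); print(s['time_s'],s['position'],s['contact_force'])
save('wrist','w2.png')
```

```text
4.0 [ 0.46680886 -0.19789156  0.04262621] [ 0.11369041 -0.18542422  0.12397131]
```

View pics/w2.png

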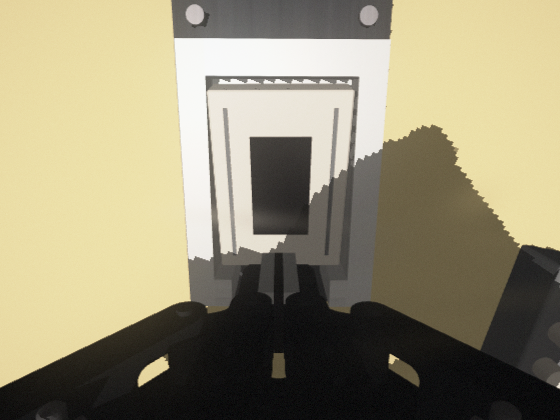

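>>> drive_tool(
  delta_pos=[
    [0, 2.5, 0],
    [0, 2.5, 0],
    [0, 2.5, 0],
    [0, 2, 0],
    [0, 1, 0],
    [0, 0, 0],
  ],
  twist=[
    [0, 0, 0],
    [0, 0, 0],
    [0, 0, 0],
    [0, 0, 0],
    [0, 0, 0],
    [0, 0, 0],
  ],
  gripper=[1, 1, 1, 1, 1, 1],
)

```text
time_s: 4.65
position: [0.4669, -0.1979, 0.0323]
orientation: [0.584, -0.584, 0.399, -0.399]
contact_force: [0.1, 0.4, 0.9]
grip_width: 0.0002
```

>>> drive_tool(
  delta_pos=[
    [0, 1, 0],
    [0, 1, 0],
    [0, 0, 0],
  ],
  twist=[
    [0, 0, 0],
    [0, 0, 0],
    [0, 0, 0],
  ],
  gripper=[1, 1, 1],
)

```text
time_s: 4.95
position: [0.467, -0.1979, 0.0304]
orientation: [0.584, -0.584, 0.399, -0.399]
contact_force: [0.5, 0.3, -0.3]
grip_width: 0.0
```

>>> drive_tool(
  delta_pos=[
    [0, 1, 0],
    [0, 1, 0],
    [0, 1, 0],
    [0, 0, 0],
  ],
  twist=[
    [0, 0, 0],
    [0, 0, 0],
    [0, 0, 0],
    [0, 0, 0],
  ],
  gripper=[1, 1, 1, 1],
)

```text
time_s: 5.35
position: [0.467, -0.198, 0.0275]
orientation: [-0.584, 0.584, -0.399, 0.399]
contact_force: [-0.6, -0.0, 0.3]
grip_width: -0.0001
```

Run:
```python
from h import *
s=r.read_state(); print(s['time_s'],s['position'],s['contact_force'])
save('wrist','w3.png'); im=save('side','s3.png'); cv2.imwrite('pics/s3z.png',cv2.resize(cv2.imread('pics/s3.png')[110:220,250:390],None,fx=5,fy=5,interpolation=2))
```

```text
5.35 [ 0.46701183 -0.19800733  0.02752375] [-0.57737583 -0.04378045  0.27184067]
```

View pics/w3.png

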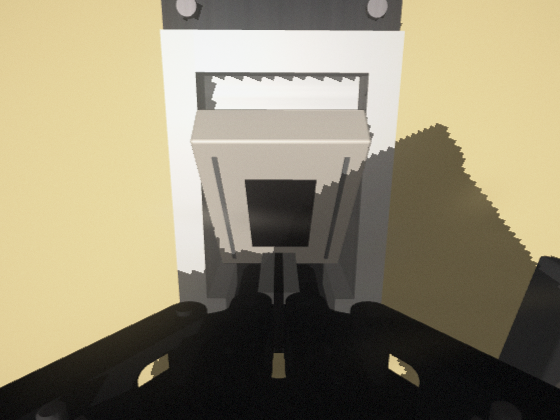

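View pics/s3z.png

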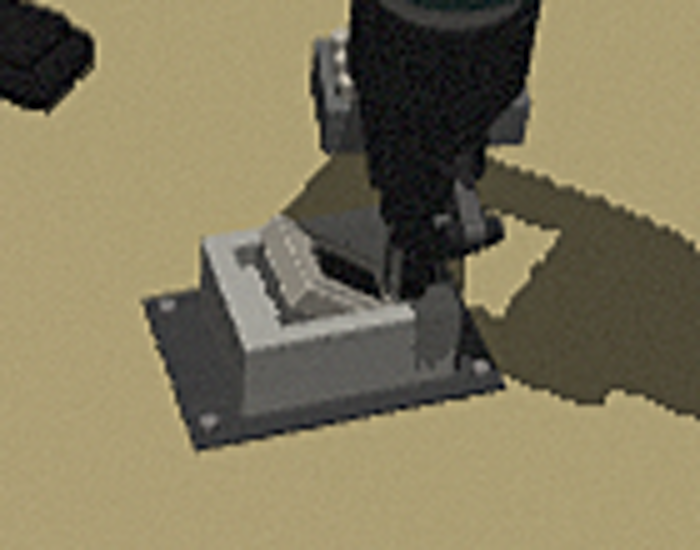

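```bash
cat >> h.py <<'E'
def pnp(cam,uv,obj,k=None):
    k=k or get_calibration(cam); f=210/np.tan(np.radians(k['fov_y'])/2)
    K=np.array([[f,0,k['cx']],[0,f,k['cy']],[0,0,1.]])
    ok,rv,tv=cv2.solvePnP(np.array(obj,float),np.array(uv,float),K,None)
    pr=cv2.projectPoints(np.array(obj,float),rv,tv,K,None)[0][:,0]
    print('res',(pr-uv).round(1).tolist())
    D=np.diag([1,-1,-1.]);T=np.array(k['camera_from_world'])
    Rw=T[:3,:3].T@D@cv2.Rodrigues(rv)[0]; tw=T[:3,:3].T@(D@tv[:,0]-T[:3,3]); return tw,Rw
E
python3 - <<'E'
from h import *
# points: top +x corners, bottom +x corners , window corners
o=[(36,25,7),(36,-25,7),(36,25,-7),(36,-25,-7),(20,10,7),(20,-10,7),(-20,10,7),(-20,-10,7)]
uv=[(193,141),(368,141),(198,110),(363,110),(246,180),(315,180),(250,247),(310,247)]
t,Rw=pnp('wrist',uv,np.array(o)/1000.)
print(t,Rw.round(3),'tilt',np.degrees(np.arccos(Rw[2,2])))
C=np.array([.5049,-.1843]);d=t[:2]-C;print(d@[np.cos(.366),np.sin(.366)],d@[-np.sin(.366),np.cos(.366)])
E
```

```text
res [[-1.6, 0.1], [1.8, 0.1], [0.1, -0.1], [-0.2, -0.1], [2.6, -0.3], [-2.8, -0.3], [5.0, 0.4], [-5.0, 0.4]]
[ 0.49837908 -0.18536158  0.03872488] [[ 0.744 -0.363 -0.561]
 [ 0.291  0.932 -0.217]
 [ 0.601 -0.001  0.799]] tilt 36.9766957492076
-0.00646893589145015 0.00134245502863484
```

>>> drive_tool(
  delta_pos=[
    [0, -20, 0],
    [0, -30, 0],
    [0, -30, 0],
    [0, 0, 0],
  ],
  twist=[
    [0, 0, 0],
    [0, 0, 0],
    [0, 0, 0],
    [0, 0, 0],
  ],
  gripper=[1, 1, 1, 0.5],
)

```text
time_s: 5.85
position: [0.4692, -0.199, 0.1122]
orientation: [0.584, -0.583, 0.396, -0.402]
contact_force: [-0.1, 0.3, 0.5]
grip_width: 0.0133
```

```bash
cat >> h.py <<'E'
def body(c,yaw,th,off):
    X=np.array([np.cos(yaw),np.sin(yaw),0]);Z=np.array([0,0,1.]);Y=np.cross(Z,X)
    return np.array(c)+off[0]*(X*np.cos(th)+Z*np.sin(th))+off[1]*Y+off[2]*(-X*np.sin(th)+Z*np.cos(th))
E
python3 - <<'E'
from h import *
c=np.array([.5049-.005*.934,-.1843-.005*.358,.0405])
t=body(c,.366,.69,(.029,0,.075)); print(t)
plan(t,Mtool(.366,.69),8,0)
E
```

```text
[ 0.47653647 -0.19517098  0.11680303]
dp [[-0.1, -0.6, 1.0], [-0.1, -0.5, 1.1], [-0.1, -0.3, 1.1], [-0.2, -0.3, 1.2], [-0.1, -0.2, 1.1], [-0.1, -0.1, 1.2], [-0.1, 0.0, 1.2], [-0.1, 0.1, 1.2]]
tw [0.0855, 0.001, 0.0005] n 8 end [ 0.4766 -0.1952  0.1168] roterr 0.000498301439687195
```

>>> drive_tool(
  delta_pos=[
    [-0.1, -0.6, 1],
    [-0.1, -0.5, 1.1],
    [-0.1, -0.3, 1.1],
    [-0.2, -0.3, 1.2],
    [-0.1, -0.2, 1.1],
    [-0.1, -0.1, 1.2],
    [-0.1, 0, 1.2],
    [-0.1, 0.1, 1.2],
    [0, 0, 0],
  ],
  twist=[
    [0.0855, 0.001, 0],
    [0.0855, 0.001, 0],
    [0.0855, 0.001, 0],
    [0.0855, 0.001, 0],
    [0.0855, 0.001, 0],
    [0.0855, 0.001, 0],
    [0.0855, 0.001, 0],
    [0.0855, 0.001, 0],
    [0, 0, 0],
  ],
  gripper=[0.25, 0.25, 0.25, 0.25, 0.25, 0.25, 0.25, 0.25, 0.25],
)

```text
time_s: 6.75
position: [0.4728, -0.194, 0.1098]
orientation: [0.744, -0.352, 0.246, -0.512]
contact_force: [0.3, -0.0, 0.6]
grip_width: 0.0638
```

Run:
```python
from h import *
s=r.read_state(); print(s['time_s'],s['position'],Rq(s['orientation']).as_matrix().round(3),s['grip_width'],s['q'].round(2))
save('wrist','w4.png')
print([(np.round(d['location'],4).tolist(),round(d['conf'],2)) for d in finder.recognise('wrist','cassette_center')][:2])
print(proj('wrist',s['position']))
```

```text
6.75 [ 0.47283202 -0.19397494  0.10980008] [[ 0.354  0.588  0.727]
 [-0.935  0.228  0.271]
 [-0.006 -0.776  0.631]] 0.06383949426255064 [-0.79 -0.15  1.98  0.7   1.12  0.17]
[([0.5008, -0.1878, 0.0489], 0.74)]
[[279.00732757 278.46863423]]
```

View pics/w4.png

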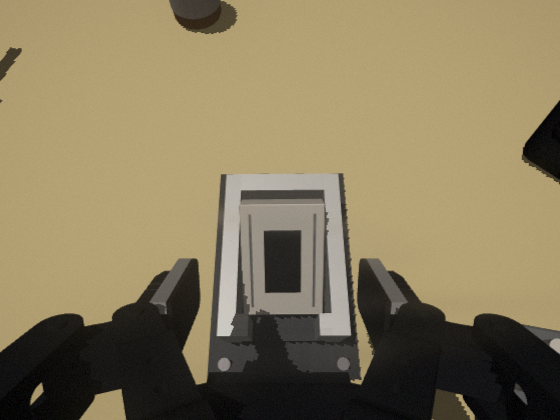

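Run:
```python
from h import *
im=cv2.imread('pics/w4.png'); cv2.imwrite('pics/w4z.png',cv2.resize(im[165:345,205:365],None,fx=3.3,fy=3.3,interpolation=2))
s=r.read_state();print(s['position'],s['time_s'])
```

```text
[ 0.4740169  -0.19429302  0.11149653] 6.85
```

View pics/w4z.png

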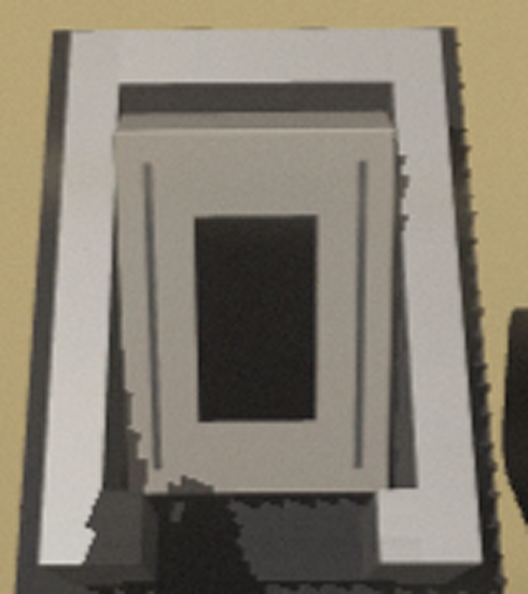

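Run:
```python
from h import *
k=get_calibration('wrist'); s=r.read_state()
o=np.array([(36,25,7),(36,-25,7),(36,25,-7),(36,-25,-7),(20,10.2,7),(20,-10.2,7),(-20,10.2,7),(-20,-10.2,7),(-36,-25,7)])/1000
z=np.array([(115,128),(395,128),(122,113),(391,113),(195,216),(316,216),(198,421),(316,420),(388,491)])
uv=(z+.5)/3.3-.5+[205,165]
C=np.array([.5049,-.1843])
def rep(t,Rw):
    d=t[:2]-C; print(t.round(4),'tilt',np.degrees(np.arccos(Rw[2,2])),'yaw',np.arctan2(Rw[1,0],Rw[0,0]),'dock',(d@[np.cos(.366),np.sin(.366)]).round(4),(d@[-np.sin(.366),np.cos(.366)]).round(4))
for sel in [range(9),[0,1,4,5,6,7,8],[0,1,4,5,6,7]]:
    sel=list(sel); rep(*pnp('wrist',uv[sel],o[sel],k))
# model prediction
for th in (.65,.7):
    X=np.array([np.cos(.366),np.sin(.366),0]); 
    e=np.r_[C,0]+X*(-.002)+[0,0,.034]
    P=[body(e,.366,th,(a[0]+.002,a[1],a[2]+.007)) for a in o]
    print(th,(proj('wrist',P,k)-uv).round(1).tolist())
# tool check of the block top corners
```

```text
res [[-0.4, 0.6], [0.8, 0.1], [-0.1, -0.2], [-0.6, -0.7], [1.3, 0.0], [-1.0, -0.1], [1.4, -0.5], [-1.5, -0.4], [0.0, 1.2]]
[ 0.501  -0.1853  0.042 ] tilt 38.469778815104064 yaw 0.3684740647208803 dock -0.004 0.0004
res [[-0.7, 0.6], [0.8, -0.4], [1.1, 0.1], [-0.9, -0.4], [1.2, -0.2], [-1.5, -0.5], [-0.1, 0.8]]
[ 0.5007 -0.1852  0.0429] tilt 38.53698400670286 yaw 0.36702381244779186 dock -0.0042 0.0007
res [[-0.6, 0.2], [0.7, -0.2], [1.1, -0.2], [-1.1, -0.2], [1.3, 0.0], [-1.4, 0.4]]
[ 0.5006 -0.1855  0.0428] tilt 37.28136722948636 yaw 0.3709379696494401 dock -0.0045 0.0004
0.65 [[0.8, 1.9], [1.4, 1.5], [0.9, 1.5], [-0.2, 1.1], [2.2, 1.3], [-0.2, 1.2], [2.1, 1.0], [-0.8, 1.2], [0.6, 3.0]]
0.7 [[0.5, 3.9], [1.7, 3.5], [0.7, 2.2], [0.2, 1.8], [2.1, 3.0], [-0.1, 2.9], [2.1, 1.4], [-0.9, 1.6], [0.3, 2.5]]
```

>>> drive_tool(
  delta_pos=[
    [0, 0, 0],
    [0, 0, 0],
    [0, 0, 0],
  ],
  twist=[
    [0, 0, 0],
    [0, 0, 0],
    [0, 0, 0],
  ],
  gripper=[0.25, 0.25, 0.25],
)

```text
time_s: 7.15
position: [0.4748, -0.194, 0.1124]
orientation: [0.744, -0.353, 0.244, -0.512]
contact_force: [0.3, 1.8, 0.1]
grip_width: 0.0638
```

Run:
```python
from h import *
s=r.read_state();print(s['position'])
c=[.501,-.1853,.0415]
pre=body(c,.367,.68,(.029,0,.015));plan(pre,Mtool(.367,.68),4,0)
plan(body(c,.367,.68,(.029,0,-.0055)),Mtool(.367,.68),4,0,start=(pre,Mtool(.367,.68)))
```

```text
[ 0.47476393 -0.19398014  0.11237849]
dp [[0.3, 14.4, 1.4], [0.4, 14.3, 1.5], [0.3, 14.4, 1.4], [0.3, 14.4, 1.5]]
tw [-0.0009, -0.0007, -0.0001] n 4 end [ 0.5133 -0.1806  0.0714] roterr 0.00016045486862946486
dp [[-0.0, 5.1, -0.0], [-0.0, 5.1, 0.0], [0.0, 5.2, 0.0], [0.0, 5.1, 0.0]]
tw [0.0, 0.0, 0.0] n 4 end [ 0.5253 -0.176   0.0555] roterr 0.0
```

>>> drive_tool(
  delta_pos=[
    [0.3, 14.4, 1.4],
    [0.4, 14.3, 1.5],
    [0.3, 14.4, 1.4],
    [0.3, 14.4, 1.5],
    [0, 0, 0],
    [0, 0, 0],
  ],
  twist=[
    [0, 0, 0],
    [0, 0, 0],
    [0, 0, 0],
    [0, 0, 0],
    [0, 0, 0],
    [0, 0, 0],
  ],
  gripper=[0.25, 0.25, 0.25, 0.25, 0.25, 0.25],
)

```text
time_s: 7.75
position: [0.513, -0.1805, 0.0713]
orientation: [0.744, -0.353, 0.244, -0.512]
contact_force: [-0.4, 1.6, 0.6]
grip_width: 0.0641
```

Run:
```python
from h import *
save('wrist','w5.png');s=r.read_state();print(s['position'])
c=[.501,-.1853,.0415]
plan(body(c,.367,.68,(.029,0,-.0055)),Mtool(.367,.68),4,0)
```

```text
[ 0.51300984 -0.1808222   0.07168825]
dp [[-0.0, 5.2, -0.0], [-0.1, 5.3, -0.0], [0.0, 5.2, -0.0], [-0.0, 5.2, -0.0]]
tw [-0.001, -0.0008, -0.0001] n 4 end [ 0.5253 -0.176   0.0555] roterr 0.00023968703969995078
```

View pics/w5.png

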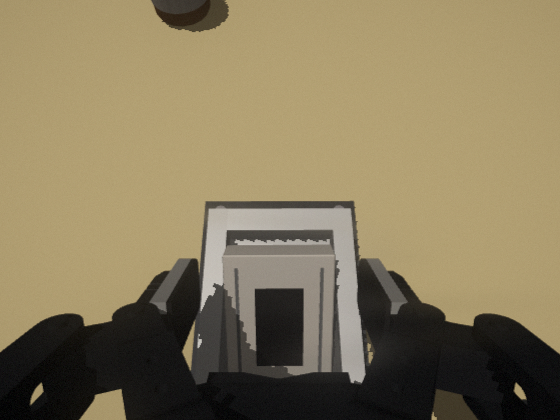

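>>> drive_tool(
  delta_pos=[
    [0, 5.2, 0],
    [0, 5.2, 0],
    [0, 5.2, 0],
    [0, 5.2, 0],
    [0, 0, 0],
    [0, 0, 0],
  ],
  twist=[
    [0, 0, 0],
    [0, 0, 0],
    [0, 0, 0],
    [0, 0, 0],
    [0, 0, 0],
    [0, 0, 0],
  ],
  gripper=[0.25, 0.25, 0.25, 0.25, 0.25, 0.25],
)

```text
time_s: 8.4
position: [0.5252, -0.1758, 0.0548]
orientation: [0.744, -0.353, 0.245, -0.512]
contact_force: [-0.6, -0.2, -0.1]
grip_width: 0.0641
```

>>> drive_tool(
  delta_pos=[
    [0, 0, 0],
    [0, 0, 0],
    [0, 0, 0],
    [0, 0, 0],
    [0, 0, 0],
  ],
  twist=[
    [0, 0, 0],
    [0, 0, 0],
    [0, 0, 0],
    [0, 0, 0],
    [0, 0, 0],
  ],
  gripper=[0.4, 0.6, 0.8, 0.8, 0.8],
)

```text
time_s: 8.9
position: [0.5253, -0.1761, 0.0553]
orientation: [0.744, -0.353, 0.244, -0.512]
contact_force: [-2.2, -0.5, 2.1]
grip_width: 0.0476
```

Run:
```python
from h import *
save('wrist','w6.png');s=r.read_state();print(s['position'],s['contact_force'],s['grip_width'])
```

```text
[ 0.52529644 -0.17610282  0.05523319] [-1.64465158 -0.88339174  2.8344825 ] 0.04798090095733998
```

View pics/w6.png

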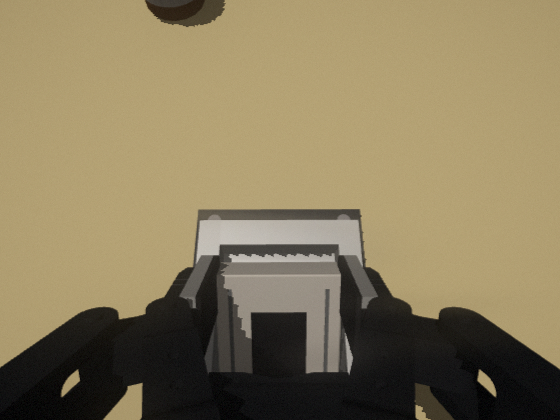

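>>> drive_tool(
  delta_pos=[
    [0, -4, 3.3],
    [0, -8, 6.5],
    [0, -12, 9.8],
    [0, -16, 13],
    [0, -19, 15.4],
    [0, -19, 15.4],
    [0, -10, 8],
    [0, 0, 0],
  ],
  twist=[
    [0, 0, 0],
    [0, 0, 0],
    [0, 0, 0],
    [0, 0, 0],
    [0, 0, 0],
    [0, 0, 0],
    [0, 0, 0],
    [0, 0, 0],
  ],
  gripper=[0.8, 0.8, 0.8, 0.8, 0.8, 0.8, 0.8, 0.8],
)

```text
time_s: 9.75
position: [0.5259, -0.1769, 0.1714]
orientation: [0.744, -0.353, 0.242, -0.513]
contact_force: [-0.3, 0.2, -1.3]
grip_width: 0.0483
```

Run:
```python
from h import *
s=r.read_state();print(s['position'],s['contact_force'],s['grip_width'],s['q'].round(2))
save('wrist','w7.png');save('scene','c7.png')
```

```text
[ 0.52590419 -0.17692911  0.17144618] [-0.294147    0.24638163 -1.32839567] 0.04830684348535692 [-0.67 -0.14  1.83  0.64  1.14  0.35]
```

View pics/w7.png

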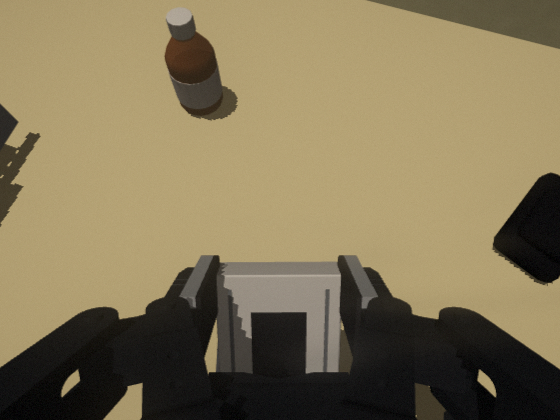

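View pics/c7.png

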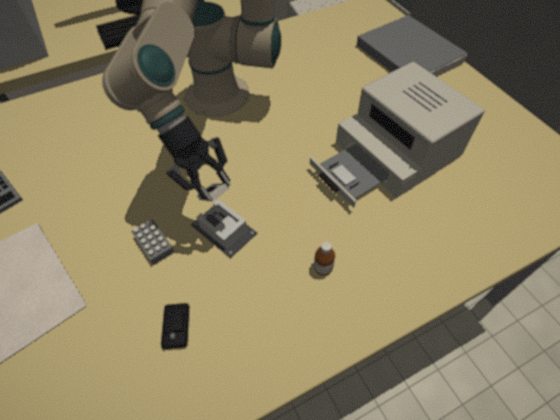

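Run:
```python
from h import *
px=lambda p,s,x,y:(np.array(p,float)+.5)/s-.5+[x,y]
P=unproj('scene',[px(p,7,300,130) for p in [(218,280),(293,240),(393,330),(320,385)]],.032);print(P.round(4).tolist(),P.mean(0))
P=unproj('side',[(207,232)],0.0);print(P); print(unproj('scene',[(324,272)],0))
rest=np.array([.514,.170,.032]);yaw=.142
t=body([*rest[:2],.13],yaw,0,(.029,0,0));print(t)
plan(t,Mtool(yaw,0),16,0)
```

```text
[[0.4868, 0.1474, 0.032], [0.483, 0.1845, 0.032], [0.5407, 0.194, 0.032], [0.5505, 0.1544, 0.032]] [0.51525642 0.1700961  0.032     ]
[[ 0.72043679 -0.00437791  0.        ]]
[[ 0.73371167 -0.01791329  0.        ]]
[0.54270811 0.17410417 0.13      ]
dp [[-20.0, 7.5, 5.3], [-20.2, 7.1, 5.4], [-20.3, 6.8, 5.4], [-20.3, 6.5, 5.4], [-20.5, 6.2, 5.4], [-20.6, 5.8, 5.4], [-20.6, 5.5, 5.4], [-20.8, 5.1, 5.3], [-20.9, 4.9, 5.3], [-20.9, 4.5, 5.1], [-21.1, 4.2, 5.1], [-21.1, 3.9, 5.0], [-21.2, 3.5, 4.8], [-21.3, 3.3, 4.7], [-21.4, 3.0, 4.6], [-21.4, 2.6, 4.3]]
tw [-0.0425, 0.0133, -0.0049] n 16 end [0.5427 0.1741 0.13  ] roterr 0.0005938786232105148
```

>>> drive_tool(
  delta_pos=[
    [-20, 7.5, 5.3],
    [-20.2, 7.1, 5.4],
    [-20.3, 6.8, 5.4],
    [-20.3, 6.5, 5.4],
    [-20.5, 6.2, 5.4],
    [-20.6, 5.8, 5.4],
    [-20.6, 5.5, 5.4],
    [-20.8, 5.1, 5.3],
  ],
  twist=[
    [-0.0425, 0.0133, -0.0049],
    [-0.0425, 0.0133, -0.0049],
    [-0.0425, 0.0133, -0.0049],
    [-0.0425, 0.0133, -0.0049],
    [-0.0425, 0.0133, -0.0049],
    [-0.0425, 0.0133, -0.0049],
    [-0.0425, 0.0133, -0.0049],
    [-0.0425, 0.0133, -0.0049],
  ],
  gripper=[0.8, 0.8, 0.8, 0.8, 0.8, 0.8, 0.8, 0.8],
)

```text
time_s: 10.65
position: [0.5332, -0.0001, 0.1475]
orientation: [0.649, -0.452, 0.361, -0.495]
contact_force: [0.1, 0.6, -0.5]
grip_width: 0.048
```

>>> drive_tool(
  delta_pos=[
    [-20.9, 4.9, 5.3],
    [-20.9, 4.5, 5.1],
    [-21.1, 4.2, 5.1],
    [-21.1, 3.9, 5],
    [-21.2, 3.5, 4.8],
    [-21.3, 3.3, 4.7],
    [-21.4, 3, 4.6],
    [-21.4, 2.6, 4.3],
    [0, 0, 0],
    [0, 0, 0],
  ],
  twist=[
    [-0.0425, 0.0133, -0.0049],
    [-0.0425, 0.0133, -0.0049],
    [-0.0425, 0.0133, -0.0049],
    [-0.0425, 0.0133, -0.0049],
    [-0.0425, 0.0133, -0.0049],
    [-0.0425, 0.0133, -0.0049],
    [-0.0425, 0.0133, -0.0049],
    [-0.0425, 0.0133, -0.0049],
    [0, 0, 0],
    [0, 0, 0],
  ],
  gripper=[0.8, 0.8, 0.8, 0.8, 0.8, 0.8, 0.8, 0.8, 0.8, 0.8],
)

```text
time_s: 11.65
position: [0.5424, 0.1739, 0.1287]
orientation: [-0.534, 0.535, -0.463, 0.463]
contact_force: [-0.1, 0.1, -1.9]
grip_width: 0.0479
```

Run:
```python
from h import *
s=r.read_state();print(s['position'],s['contact_force'],s['grip_width'],s['q'].round(2),Rq(s['orientation']).as_matrix().round(3))
save('wrist','w8.png');save('side','s8.png'); cv2.imwrite('pics/s8z.png',cv2.resize(cv2.imread('pics/s8.png')[200:370,200:400],None,fx=3.5,fy=3.5,interpolation=2))
```

```text
[0.54240291 0.1738891  0.12869953] [-0.12561605  0.11602099 -1.85817892] 0.04786977842698249 [0.25 0.23 1.41 0.   1.5  1.67] [[ 0.143 -0.002  0.99 ]
 [-0.99  -0.     0.143]
 [ 0.    -1.    -0.002]]
```

View pics/w8.png

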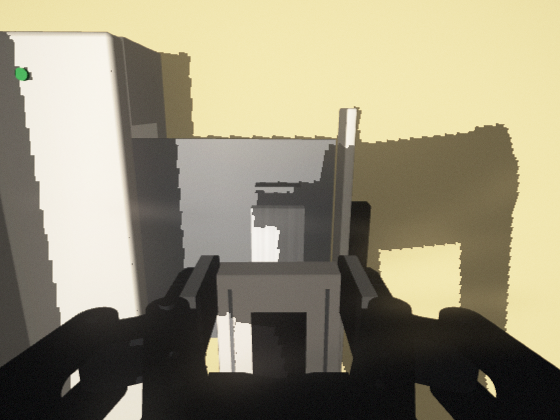

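View pics/s8z.png

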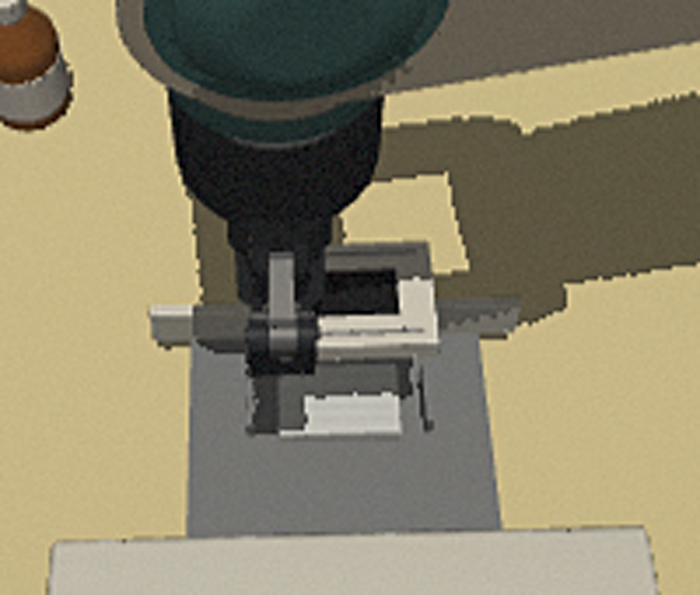

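Run:
```python
from h import *
C=np.array([.5146,.170]);c,s=np.cos(.142),np.sin(.142)
def rd(P): d=P[:,:2]-C; return (np.c_[d[:,0]*c+d[:,1]*s,-d[:,0]*s+d[:,1]*c]*1000).round(1).tolist()
k=get_calibration('wrist')
print('rest',rd(unproj('wrist',[(251,206),(305,206),(251,240),(305,255)],.032,k)))
print('stop',rd(unproj('wrist',[(255,185),(300,185)],.038,k)))
print('panel',rd(unproj('wrist',[(341,108),(357,108),(335,250),(354,200)],.048,k)))
print('lip',rd(unproj('wrist',[(369,202)],.042,k)))
o=np.array([(36,25,7),(36,-25,7),(36,25,-7),(36,-25,-7),(20,10.2,7),(20,-10.2,7)])/1000
uv=np.array([(219,276),(340,276),(219,263),(340,263),(251,312),(306,312)],float)
t,Rw=pnp('wrist',uv,o,k);print(t,Rw.round(3)); print(rd(t[None]), 'tcp',rd(r.read_state()['position'][None]))
```

```text
rest [[31.9, 18.8], [31.8, -17.7], [7.6, 19.2], [-3.6, -18.3]]
stop [[47.5, 15.4], [47.5, -13.7]]
panel [[95.5, -36.5], [95.5, -45.9], [6.4, -36.5], [39.9, -47.1]]
lip [[37.1, -58.1]]
res [[2.2, -0.3], [-2.5, 0.1], [-2.7, -0.9], [1.9, -0.5], [2.9, 0.7], [-1.9, 1.0]]
[0.69601998 0.19601938 0.38781833] [[-0.667  0.143  0.732]
 [-0.088 -0.99   0.113]
 [ 0.74   0.011  0.672]]
[[183.3, 0.1]] tcp [[28.2, -0.9]]
```

Run:
```python
from h import *
from scipy.optimize import least_squares
k=get_calibration('wrist');s=r.read_state()
# no-motion hold
o=np.array([(36,25,7),(36,-25,7),(36,25,-7),(36,-25,-7),(20,10.2,7),(20,-10.2,7)])/1000
uv=np.array([(219,276),(340,276),(219,263),(340,263),(251,312),(306,312)],float)
def f(v): return (proj('wrist',[body(s['position'],.142,v[3],(v[0]+0,v[1],v[2]))+body([0,0,0],.142,v[3],a) for a in o],k)-uv).ravel()
for pr in ([-.029,0,.0055,0],):
    print(f(pr).reshape(-1,2).round(1).tolist())
q=least_squares(f,[-.029,0,.0055,0]);print(q.x.round(4),f(q.x).round(1))
```

```text
[[-2.8, -5.7], [6.3, -5.8], [2.6, -6.7], [0.5, -6.8], [4.4, -4.5], [1.0, -4.5]]
[-0.0331  0.0008  0.0024 -0.0378] [-3.1 -0.3  2.4 -0.3  2.3 -0.2 -3.  -0.3  3.   0.6 -1.6  0.6]
```

>>> drive_tool(
  delta_pos=[
    [-2.4, 15, 2.5],
    [0, 20, 0],
    [0, 20, 0],
    [0, 15, 0],
    [0, 8, 0],
    [0, 4, 0],
    [0, 0, 0],
    [0, 0, 0],
  ],
  twist=[
    [0, 0, 0],
    [0, 0, 0],
    [0, 0, 0],
    [0, 0, 0],
    [0, 0, 0],
    [0, 0, 0],
    [0, 0, 0],
    [0, 0, 0],
  ],
  gripper=[0.8, 0.8, 0.8, 0.8, 0.8, 0.8, 0.8, 0.8],
)

```text
time_s: 12.55
position: [0.5458, 0.1768, 0.0495]
orientation: [0.535, -0.533, 0.463, -0.464]
contact_force: [0.4, 0.5, -1.1]
grip_width: 0.0484
```

Run:
```python
from h import *
s=r.read_state();print(s['position'],s['contact_force'],s['grip_width'])
save('wrist','w9.png');save('side','s9.png'); cv2.imwrite('pics/s9z.png',cv2.resize(cv2.imread('pics/s9.png')[220:370,200:400],None,fx=4,fy=4,interpolation=2))
```

```text
[0.54580446 0.17677977 0.04945618] [ 0.41291099  0.50118409 -1.1056011 ] 0.04844142296337404
```

View pics/w9.png

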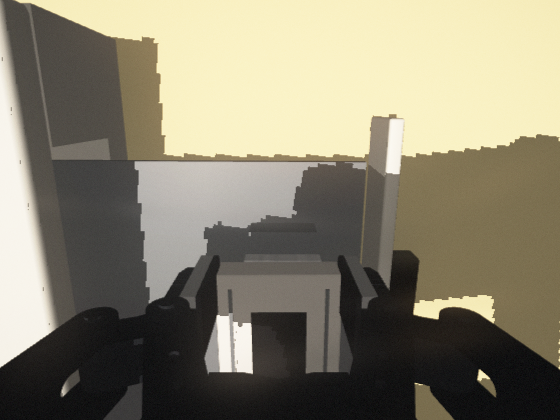

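View pics/s9z.png

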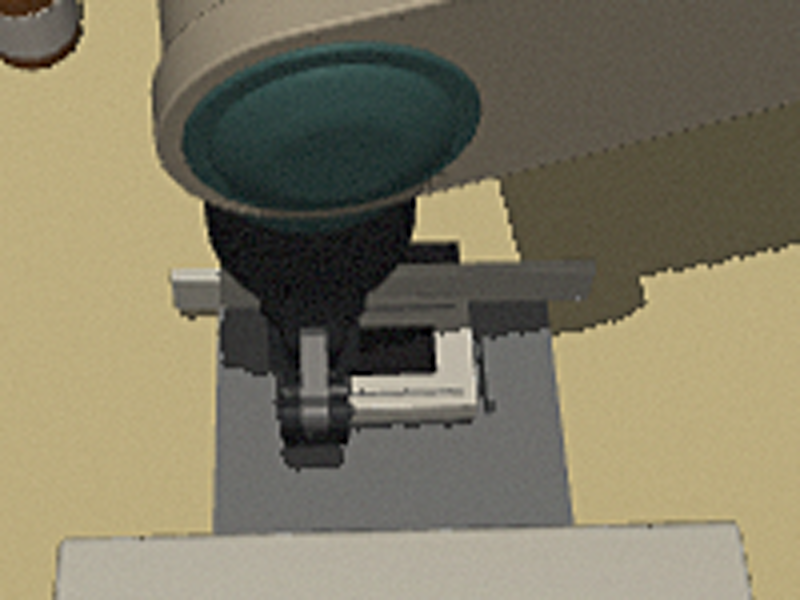

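>>> drive_tool(
  delta_pos=[
    [-1, 4, 0],
    [0, 3, 0],
    [0, 3, 0],
    [0, 2, 0],
    [0, 0, 0],
    [0, 0, 0],
  ],
  twist=[
    [0, 0, 0],
    [0, 0, 0],
    [0, 0, 0],
    [0, 0, 0],
    [0, 0, 0],
    [0, 0, 0],
  ],
  gripper=[0.8, 0.8, 0.8, 0.8, 0.8, 0.8],
)

```text
time_s: 13.25
position: [0.5451, 0.1777, 0.0365]
orientation: [0.534, -0.534, 0.463, -0.463]
contact_force: [0.4, -0.1, -1.0]
grip_width: 0.0482
```

>>> drive_tool(
  delta_pos=[
    [0, 1, 0],
    [0, 1, 0],
    [0, 0, 0],
  ],
  twist=[
    [0, 0, 0],
    [0, 0, 0],
    [0, 0, 0],
  ],
  gripper=[0.8, 0.8, 0.8],
)

```text
time_s: 13.55
position: [0.545, 0.1777, 0.0344]
orientation: [0.534, -0.534, 0.463, -0.463]
contact_force: [-0.8, 0.2, -0.9]
grip_width: 0.048
```

>>> drive_tool(
  delta_pos=[
    [0, 1, 0],
    [0, 0.5, 0],
    [0, 0, 0],
    [0, 0, 0],
  ],
  twist=[
    [0, 0, 0],
    [0, 0, 0],
    [0, 0, 0],
    [0, 0, 0],
  ],
  gripper=[0.8, 0.8, 0.8, 0.8],
)

```text
time_s: 13.95
position: [0.5453, 0.1777, 0.034]
orientation: [0.535, -0.534, 0.463, -0.463]
contact_force: [-3.4, -1.2, 5.0]
grip_width: 0.048
```

Run:
```python
from h import *
s=r.read_state();print(s['position'],s['contact_force'],s['grip_width'])
save('wrist','w10.png');save('side','s10.png'); cv2.imwrite('pics/s10z.png',cv2.resize(cv2.imread('pics/s10.png')[250:350,220:370],None,fx=5,fy=5,interpolation=2))
```

```text
[0.54526334 0.17772056 0.03399159] [-3.39553471 -1.17648233  4.96292511] 0.04802732765064008
```

View pics/w10.png

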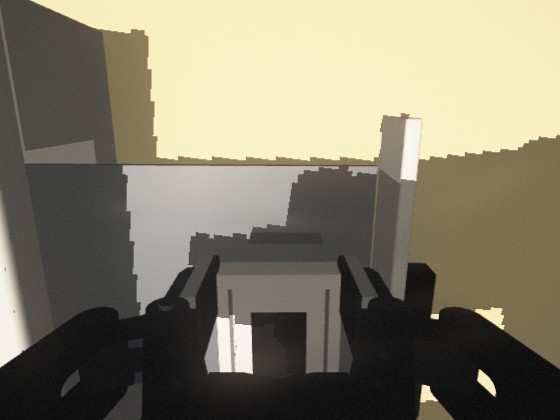

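View pics/s10z.png

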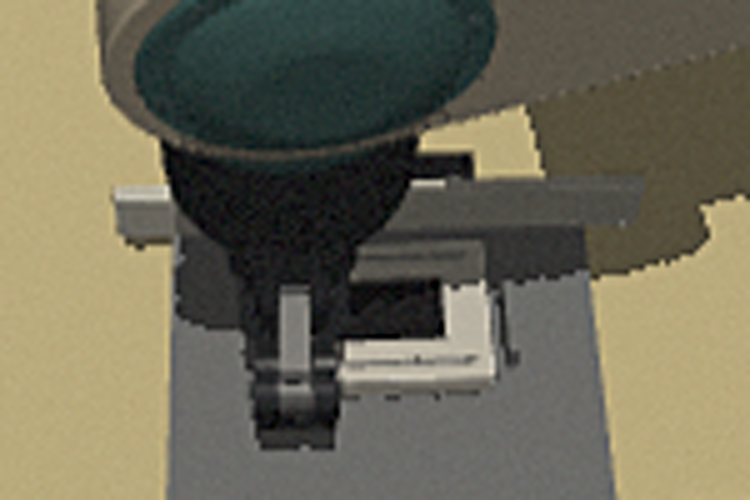

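>>> drive_tool(
  delta_pos=[
    [0, 0, 0],
    [0, 0, 0],
    [0, 0, 0],
    [0, 0, 0],
  ],
  twist=[
    [0, 0, 0],
    [0, 0, 0],
    [0, 0, 0],
    [0, 0, 0],
  ],
  gripper=[0.42, 0.37, 0.36, 0.35],
)

```text
time_s: 14.45
position: [0.545, 0.1777, 0.0329]
orientation: [0.534, -0.534, 0.463, -0.463]
contact_force: [0.3, -0.4, -0.1]
grip_width: 0.0553
```

Run:
```python
from h import *
s=r.read_state();print(s['time_s'],s['position'],s['contact_force'],s['grip_width'])
save('wrist','w11.png')
```

```text
14.45 [0.54503098 0.17765508 0.0328746 ] [ 0.28720476 -0.36289518 -0.11637927] 0.055271132382015344
```

View pics/w11.png

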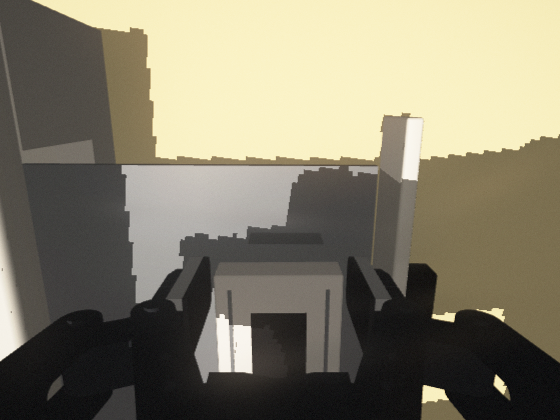

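>>> drive_tool(
  delta_pos=[
    [0, -4, 0],
    [0, -8, 0],
    [0, -15, 0],
    [0, -30, 0],
    [0, -35, 0],
    [0, -30, 0],
    [0, -10, 0],
    [0, 0, 0],
  ],
  twist=[
    [0, 0, 0],
    [0, 0, 0],
    [0, 0, 0],
    [0, 0, 0],
    [0, 0, 0],
    [0, 0, 0],
    [0, 0, 0],
    [0, 0, 0],
  ],
  gripper=[0.35, 0.35, 0.35, 0.5, 1, 1, 1, 1],
)

```text
time_s: 15.3
position: [0.5458, 0.1778, 0.1675]
orientation: [0.536, -0.533, 0.462, -0.464]
contact_force: [-0.2, 0.3, -0.5]
grip_width: -0.0001
```

Run:
```python
from h import *
s=r.read_state();print(s['time_s'],s['position'],s['contact_force'],s['grip_width'])
save('wrist','w12.png');save('side','s12.png'); cv2.imwrite('pics/s12z.png',cv2.resize(cv2.imread('pics/s12.png')[250:370,220:380],None,fx=5,fy=5,interpolation=2))
```

```text
15.3 [0.54584637 0.17784484 0.16753853] [-0.20419039  0.32995771 -0.49657646] -9.353345231130514e-05
```

View pics/w12.png

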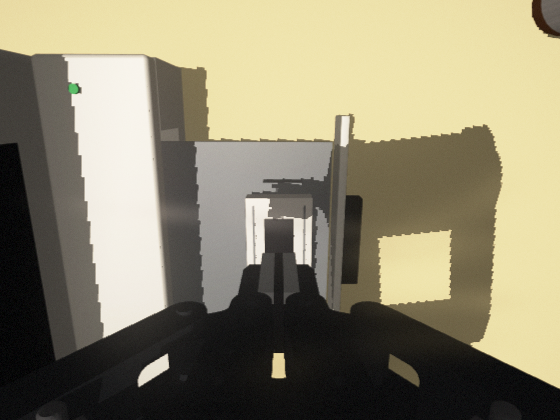

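View pics/s12z.png

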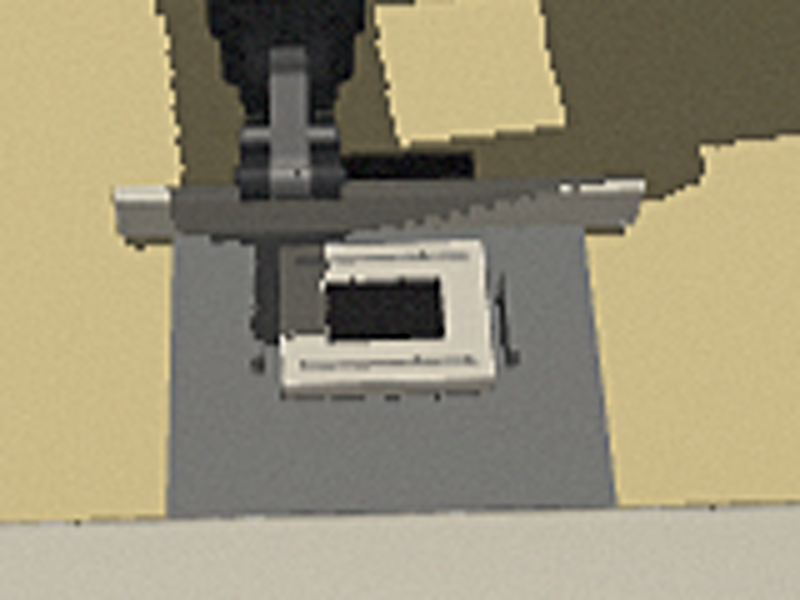

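Run:
```python
from h import *
px=lambda p,s,x,y:(np.array(p,float)+.5)/s-.5+[x,y]
C=np.array([.5146,.170]);c,s=np.cos(.142),np.sin(.142)
def rd(P): d=P[:,:2]-C; return (np.c_[d[:,0]*c+d[:,1]*s,-d[:,0]*s+d[:,1]*c]*1000).round(1)
for pts in ([(328,278),(440,278),(443,338),(325,338)],[(487,240),(496,377),(281,383)]):
    Q=rd(unproj('side',[px(p,5,220,250) for p in pts],.046));print(Q.tolist(),Q.mean(0))
print(rd(unproj('wrist',[(246,196),(312,195)],.046)))
print([(np.round(d['location'],4).tolist(),round(d['conf'],2)) for d in finder.recognise('side','cassette_center')][:2])
```

```text
[[18.8, -9.2], [-19.9, -8.0], [-19.4, 13.7], [20.6, 12.5]] [0.025 2.25 ]
[[-37.4, -21.7], [-36.2, 27.9], [35.8, 27.8]] [-12.6         11.33333333]
[[ 36.4  27.8]
 [ 37.2 -20. ]]
[([0.5141, 0.1739, 0.0451], 0.97), ([0.7127, 0.0036, 0.0669], 0.43)]
```

Run:
```python
from h import *
X=np.array([np.cos(.142),np.sin(.142),0]);Y=np.array([-X[1],X[0],0])
M=R.from_matrix(np.c_[X,[0,0,-1],Y])*R.from_rotvec([.3,0,0])
t=np.array([.5146,.170,0])+Y*-.09+[0,0,.12]
plan(t,M,14,1)
plan(t-[0,0,.089],M,4,1,start=(t,M))
```

```text
dp [[6.7, 3.1, -2.2], [6.4, 2.9, -2.9], [6.1, 2.8, -3.7], [5.7, 2.6, -4.4], [5.2, 2.4, -5.0], [4.6, 2.3, -5.6], [4.1, 2.1, -6.2], [3.3, 1.9, -6.6], [2.7, 1.8, -6.9], [1.8, 1.6, -7.3], [1.1, 1.4, -7.4], [0.3, 1.3, -7.5], [-0.6, 1.2, -7.6], [-1.3, 1.1, -7.4]]
tw [0.0169, -0.1113, 0.0167] n 14 end [0.5274 0.0809 0.12  ] roterr 0.0005702250182686359
dp [[0.0, 21.3, -6.6], [0.0, 21.2, -6.6], [-0.0, 21.3, -6.5], [0.0, 21.2, -6.6]]
tw [0.0, 0.0, 0.0] n 4 end [0.5273 0.0809 0.031 ] roterr 0.0
```

>>> drive_tool(
  delta_pos=[
    [6.7, 3.1, -2.2],
    [6.4, 2.9, -2.9],
    [6.1, 2.8, -3.7],
    [5.7, 2.6, -4.4],
    [5.2, 2.4, -5],
    [4.6, 2.3, -5.6],
    [4.1, 2.1, -6.2],
  ],
  twist=[
    [0.0169, -0.1113, 0.0167],
    [0.0169, -0.1113, 0.0167],
    [0.0169, -0.1113, 0.0167],
    [0.0169, -0.1113, 0.0167],
    [0.0169, -0.1113, 0.0167],
    [0.0169, -0.1113, 0.0167],
    [0.0169, -0.1113, 0.0167],
  ],
  gripper=[1, 1, 1, 1, 1, 1, 1],
)

```text
time_s: 16.15
position: [0.5356, 0.129, 0.1413]
orientation: [0.726, -0.611, 0.227, -0.218]
contact_force: [0.8, 0.4, -0.8]
grip_width: 0.0
```

>>> drive_tool(
  delta_pos=[
    [3.3, 1.9, -6.6],
    [2.7, 1.8, -6.9],
    [1.8, 1.6, -7.3],
    [1.1, 1.4, -7.4],
    [0.3, 1.3, -7.5],
    [-0.6, 1.2, -7.6],
    [-1.3, 1.1, -7.4],
    [0, 0, 0],
    [0, 0, 0],
  ],
  twist=[
    [0.0169, -0.1113, 0.0167],
    [0.0169, -0.1113, 0.0167],
    [0.0169, -0.1113, 0.0167],
    [0.0169, -0.1113, 0.0167],
    [0.0169, -0.1113, 0.0167],
    [0.0169, -0.1113, 0.0167],
    [0.0169, -0.1113, 0.0167],
    [0, 0, 0],
    [0, 0, 0],
  ],
  gripper=[1, 1, 1, 1, 1, 1, 1, 1, 1],
)

```text
time_s: 17.05
position: [0.5278, 0.0812, 0.1206]
orientation: [0.803, -0.592, -0.041, 0.056]
contact_force: [-0.1, 0.1, 0.3]
grip_width: -0.0001
```

Run:
```python
from h import *
s=r.read_state();print(s['time_s'],s['position'],s['q'].round(2))
save('wrist','w13.png')
X=np.array([np.cos(.142),np.sin(.142),0]);Y=np.array([-X[1],X[0],0])
M=R.from_matrix(np.c_[X,[0,0,-1],Y])*R.from_rotvec([.3,0,0])
t=np.array([.5146,.170,0])+Y*-.09+[0,0,.031]
plan(t,M,5,1)
```

```text
17.05 [0.52776636 0.08120988 0.12055895] [-0.07  0.17  1.53  0.29  1.52 -0.23]
dp [[-0.1, 17.2, -5.4], [-0.2, 17.2, -5.4], [-0.1, 17.2, -5.4], [-0.2, 17.1, -5.4], [-0.1, 17.2, -5.5]]
tw [0.0, -0.0004, 0.0003] n 5 end [0.5274 0.0809 0.031 ] roterr 0.00025137204660752505
```

View pics/w13.png

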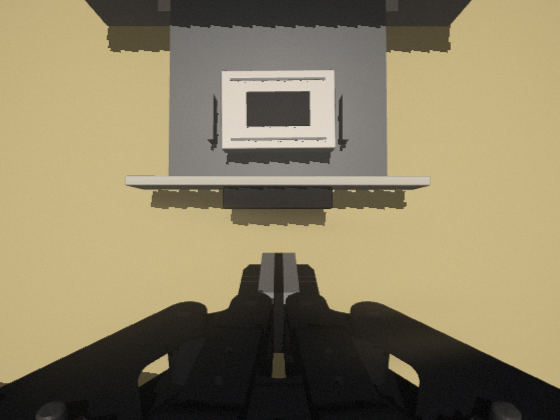

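>>> drive_tool(
  delta_pos=[
    [-0.1, 17.2, -5.4],
    [-0.2, 17.2, -5.4],
    [-0.1, 17.2, -5.4],
    [-0.2, 17.1, -5.4],
    [-0.1, 17.2, -5.5],
    [0, 0, 0],
    [0, 1.5, 4.8],
    [0, 1.5, 4.8],
  ],
  twist=[
    [0, 0, 0],
    [0, 0, 0],
    [0, 0, 0],
    [0, 0, 0],
    [0, 0, 0],
    [0, 0, 0],
    [0, 0, 0],
    [0, 0, 0],
  ],
  gripper=[1, 1, 1, 1, 1, 1, 1, 1],
)

```text
time_s: 17.9
position: [0.5272, 0.0911, 0.033]
orientation: [0.803, -0.592, -0.044, 0.055]
contact_force: [0.1, -0.9, -0.7]
grip_width: -0.0003
```

>>> drive_tool(
  delta_pos=[
    [0, 1.2, 3.8],
    [0, 1.2, 3.8],
    [0, 1.2, 3.8],
    [0, 1.2, 3.8],
    [0, 1.2, 3.8],
    [0, 1.2, 3.8],
    [0, 0, 0],
  ],
  twist=[
    [0, 0, 0],
    [0, 0, 0],
    [0, 0, 0],
    [0, 0, 0],
    [0, 0, 0],
    [0, 0, 0],
    [0, 0, 0],
  ],
  gripper=[1, 1, 1, 1, 1, 1, 1],
)

```text
time_s: 18.6
position: [0.523, 0.1148, 0.0316]
orientation: [0.803, -0.592, -0.043, 0.056]
contact_force: [0.1, 0.9, 0.0]
grip_width: -0.0
```

Run:
```python
from h import *
s=r.read_state();print(s['time_s'],s['position'],s['contact_force'])
save('wrist','w14.png')
```

```text
18.6 [0.52298357 0.11480138 0.03156758] [0.11517383 0.87198407 0.01341746]
```

View pics/w14.png

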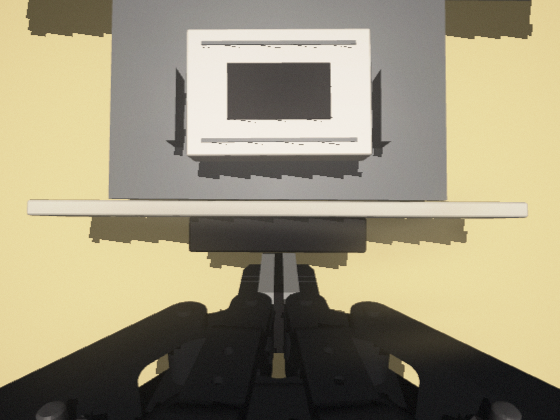

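>>> drive_tool(
  delta_pos=[
    [0, 1.5, 4.8],
    [0, 2.4, 7.6],
    [0, 3, 9.6],
    [0, 3.3, 10.5],
    [0, 3.3, 10.5],
    [0, 3.3, 10.5],
    [0, 3.3, 10.5],
    [0, 3.3, 10.5],
    [0, 3, 9.6],
    [0, 2.4, 7.6],
  ],
  twist=[
    [0, 0, 0],
    [0, 0, 0],
    [0, 0, 0],
    [0, 0, 0],
    [0, 0, 0],
    [0, 0, 0],
    [0, 0, 0],
    [0, 0, 0],
    [0, 0, 0],
    [0, 0, 0],
  ],
  gripper=[1, 1, 1, 1, 1, 1, 1, 1, 1, 1],
)

```text
time_s: 19.65
position: [0.5095, 0.2104, 0.0313]
orientation: [0.803, -0.592, -0.043, 0.056]
contact_force: [2.3, -2.7, 1.5]
grip_width: -0.0001
```

>>> drive_tool(
  delta_pos=[
    [0, 1.2, 3.8],
    [0, 0.6, 1.9],
    [0, 0, 0],
  ],
  twist=[
    [0, 0, 0],
    [0, 0, 0],
    [0, 0, 0],
  ],
  gripper=[1, 1, 1],
)

```text
time_s: 19.95
position: [0.5084, 0.2156, 0.0311]
orientation: [0.803, -0.592, -0.043, 0.057]
contact_force: [0.6, -0.2, -0.8]
grip_width: 0.0005
```

Run:
```python
from h import *
s=r.read_state();print(s['time_s'],s['position'],s['contact_force'], (s['position'][:2]-[.5146,.170])@[-.1415,.99])
save('wrist','w15.png');save('side','s15.png')
```

```text
19.95 [0.50836566 0.21564383 0.03106925] [ 0.55516366 -0.2208198  -0.76336875] 0.04606955559753512
```

View pics/w15.png

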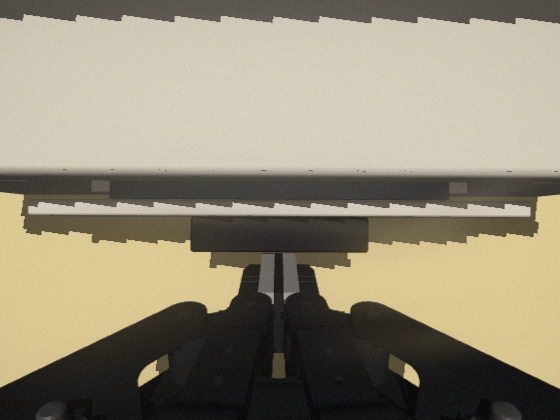

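View pics/s15.png

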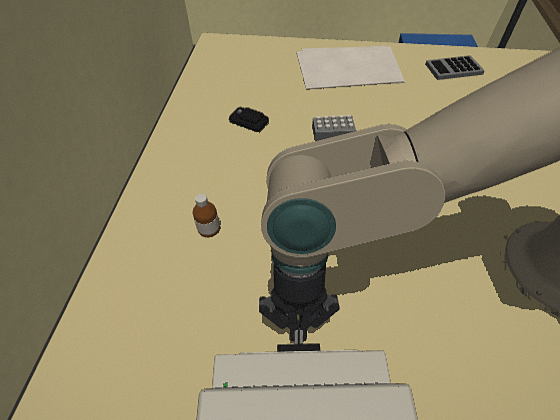

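Lip is near the face; slow pushes to the stop.

>>> drive_tool(
  delta_pos=[
    [0, 0.6, 1.9],
    [0, 0.6, 1.9],
    [0, 0.6, 1.9],
    [0, 0.6, 1.9],
    [0, 0, 0],
  ],
  twist=[
    [0, 0, 0],
    [0, 0, 0],
    [0, 0, 0],
    [0, 0, 0],
    [0, 0, 0],
  ],
  gripper=[1, 1, 1, 1, 1],
)

```text
time_s: 20.55
position: [0.5076, 0.2214, 0.0308]
orientation: [0.802, -0.593, -0.043, 0.056]
contact_force: [-1.8, -11.8, 2.8]
grip_width: -0.0001
```

>>> drive_tool(
  delta_pos=[
    [0, 0.6, 1.9],
    [0, 0.6, 1.9],
    [0, 0.3, 1],
    [0, 0, 0],
  ],
  twist=[
    [0, 0, 0],
    [0, 0, 0],
    [0, 0, 0],
    [0, 0, 0],
  ],
  gripper=[1, 1, 1, 1],
)

```text
time_s: 20.95
position: [0.5076, 0.222, 0.0307]
orientation: [0.799, -0.597, -0.042, 0.056]
contact_force: [-4.7, -33.7, 10.1]
grip_width: -0.0003
```

>>> drive_tool(
  delta_pos=[
    [0, -1.8, -5.7],
    [0, -3, -9.6],
    [0, -6, -19],
    [0, -9, -29],
    [0, 0, 0],
    [0, 0, 0],
  ],
  twist=[
    [0, 0, 0],
    [0, 0, 0],
    [0, 0, 0],
    [0, 0, 0],
    [0, 0, 0],
    [0, 0, 0],
  ],
  gripper=[1, 1, 1, 1, 1, 1],
)

```text
time_s: 21.55
position: [0.5164, 0.1625, 0.0313]
orientation: [0.803, -0.592, -0.043, 0.056]
contact_force: [-0.7, 0.5, -0.5]
grip_width: -0.0001
```

Run:
```python
from h import *
s=r.read_state();print(s['time_s'],s['position'],s['contact_force'])
save('wrist','w16.png');save('scene','c16.png'); cv2.imwrite('pics/c16z.png',cv2.resize(cv2.imread('pics/c16.png')[60:210,290:490],None,fx=4,fy=4,interpolation=2))
```

```text
21.55 [0.51635214 0.16253253 0.03133885] [-0.65730595  0.47189724 -0.52651151]
```

View pics/w16.png

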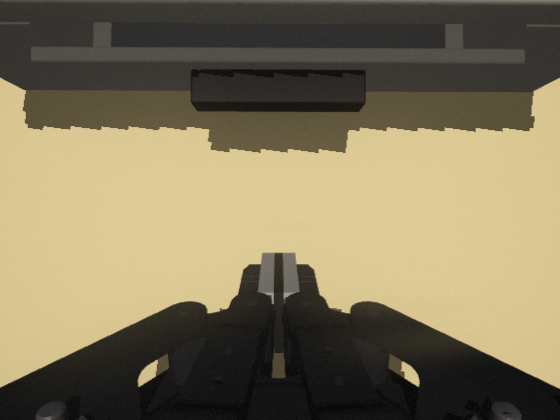

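View pics/c16z.png

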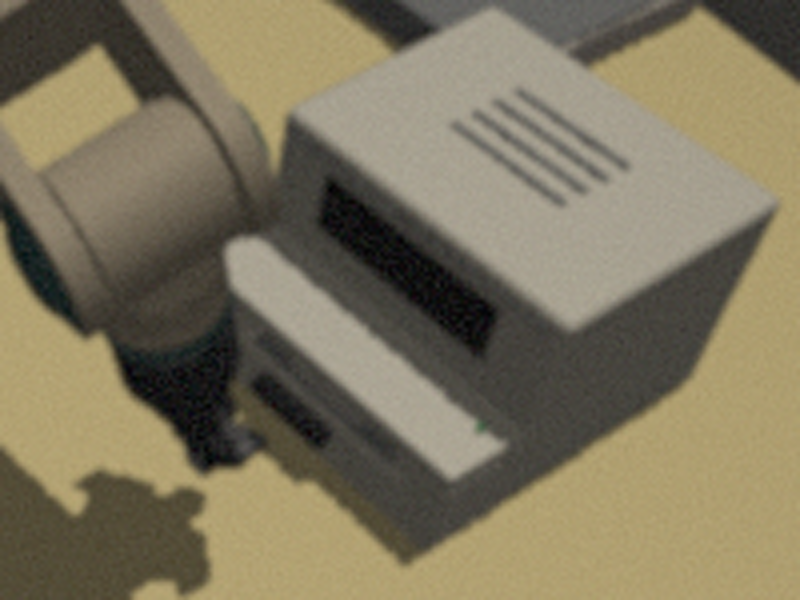

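Run:
```python
from h import *
C=np.array([.5146,.170]);c,s=np.cos(.142),np.sin(.142)
def rd(P): d=P[:,:2]-C; return (np.c_[d[:,0]*c+d[:,1]*s,-d[:,0]*s+d[:,1]*c]*1000).round(1).tolist()
k=get_calibration('wrist')
for n,uv,z in [('lip',(278,110),.042),('lip103',(278,103),.042),('lipback',(278,70),.042),('pan front',(278,62),.048),('pan front side',(40,62),.048),('pan back',(278,48),.048),('pan back side',(40,48),.048),('face bot',(30,91),0),('face bot',(530,91),0),('face top',(200,3),.078)]:
    print(n,rd(unproj('wrist',[uv],z,k)))
T=np.array(k['camera_from_world']);print(-T[:3,:3].T@T[:3,3])
cv2.imwrite('pics/w16z.png',cv2.resize(cv2.imread('pics/w16.png')[0:130,0:200],None,fx=4,fy=4))
# side initial: reader face edge z=.078 top
print(rd(unproj('side',[(215,354),(386,351)],.078)))
```

```text
lip [[0.7, 60.4]]
lip103 [[0.7, 63.3]]
lipback [[0.7, 76.6]]
pan front [[0.7, 77.2]]
pan front side [[-90.6, 77.1]]
pan back [[0.7, 82.7]]
pan back side [[-90.7, 82.5]]
face bot [[-126.5, 83.1]]
face bot [[130.9, 83.4]]
face top [[-23.1, 82.2]]
[0.51271442 0.18540292 0.18810825]
[[128.5, 81.1], [-131.3, 84.3]]
```

View pics/w16z.png

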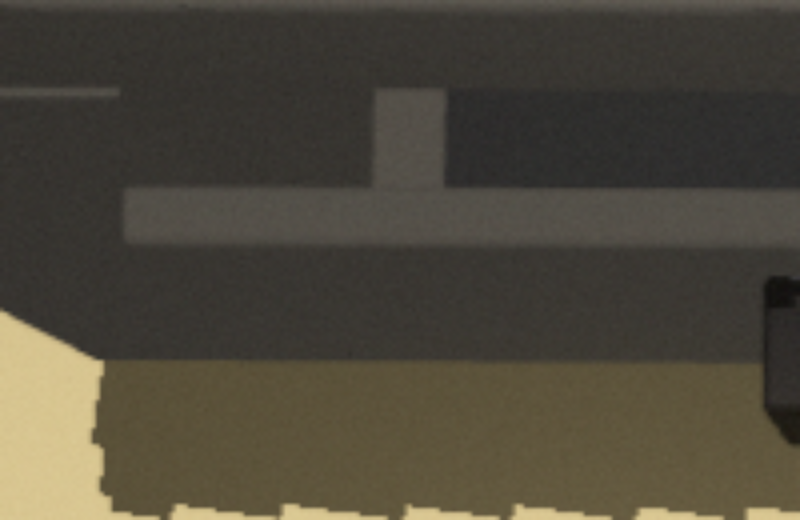

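Run:
```python
from h import *
print(r.read_state()['contact_force']); print(r.job_done())
```

```text
[-0.99869385  0.99638496  0.26951826]
the job is handed in; nothing more can be done
None
```

The job is handed in at about 21.6 s of the 61 s. I pressed the notch end down, gripped the raised end across its width and laid the cassette on the rest. Then I let go and pushed the tray shut by its lip.

- **Tipping:** from the wrist picture, the cassette stood at about 38° in the pocket and stayed there after I lifted the finger.
- **Placing:** after release it lay flat with the window up, square between the end stops. Its centre was about 0 mm along and 2–3 mm across from the rest's centre.
- **Tray:** I pushed until it hit a hard stop, with the force rising to about 34 N. The panel's back then measured within about 1 mm of the reader's face.
- **One disagreement:** the tray travelled about 123 mm rather than the 130 mm for a fully open tray. It may not have been fully out at the start, or my estimate of where contact began was off. The panel being flush with the reader's face says it is shut.
- **Not checked:** I could not see the cassette once the tray was closed, so its final pose rests on the check before closing and a slow push of about 0.1 m/s.
- **Bystanders:** the arm never came near the mouse, bottle or tube rack, and they look in place in the last pictures that show them, taken during the push. I did not measure their positions at the end.
- **Robot:** it stood clear, about 60 mm back from where it last touched the lip, at hand-in.

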